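Unclip a bar and bring it up to the fence

ROBOT

A 6-joint arm with a two-finger parallel gripper is mounted at the origin on the work surface. World frame = base frame: x ahead of the robot, y to its left, z up, the work surface at z = 0. Lengths are in m, angles in rad, forces in N, time in s.
With the tool pointing down it reaches from about 0.375 to 0.9 m from the base axis. Payload 3.1 kg.
Tool frame: the origin (TCP) lies midway between the tips of the shut fingers; the grasp point (between the pads) lies 19 mm behind it (bot.pinch_z is the distance from the TCP to the grasp point, in m); y points along the fingers, x is the direction in which the jaws open and shut, and the axes are right-handed (so a half turn about y gives the same grasp; the last joint's range is limited). The gripper opens to 85 mm and grips with 20 to 120 N. Pads are 22 mm wide; open, the fingers measure 114 mm over their backs; the gripper's body (76 mm by 85 mm) begins 54 mm behind the grasp point. The pads swing forward as they close: fully open they stand 13 mm farther back than shut.
Start: joints at [-1.47, 0.527, 1.433, -0, 1.181, -0.178], TCP at [0.172, -0.601, 0.231] pointing down, gripper open.
Joint ranges: [-3.08, 3.08], [-0.75, 2.2], [0.22, 2.44], [-1.43, 4.57], [0, 2.65], [-2.85, 2.85]. Speed limits (rad/s): [2.79, 2.79, 3.14, 3.14, 3.14, 3.14].

INTERFACE

Orientations are given as a unit quaternion [w, x, y, z].
In Python, from cell import readout, viewer, job, bot gives the robot as it stands.
- The arm moves only by the tool step_arm, never from a script. Its arguments are lists of equal length, an entry for each row: "travel": the shift along the world's x, y, z in units of 800 mm (1.0 is 800 mm), a list of three; "rot": the turn, a rotation vector about the world's x, y, z in units of 90 degrees (1.0 is 90 degrees), a list of three; "hand": the closure, from -1 (fully open) to 1 (shut). In form: {"travel": [[tx, ty, tz], ...], "rot": [[wx, wy, wz], ...], "hand": [hand, ...]}. A call has 1 to 5 rows; each row is the pose to reach, as a shift and turn from the pose commanded when the call began; what a row does not reach only later rows make up. A row lasts 1/10 s, in which the tool goes at most 50 mm and 8.59 degrees, less where a joint would pass 70% of its speed; a pose out of reach is approached as far as the arm can. A call with a number of a shift or a turn outside -1 to 1 is refused whole. A call with a gripper value outside its range is refused whole. The fingers move at their own pace and stop on an object; "force" is the grip in N (left out, the last holds). Time passes only in rows, so rows that repeat a pose let the fingers close. It gives the time, the measured TCP pose, the force and the opening at its end, in the units of the state.
- readout.read_state(): the state, without advancing time (a new reading comes with each control period).
- viewer.read_camera(name): name is "scene" or "top"; returns a dict with "frame" (420x560x3 uint8, blue, green, red), "camera_matrix" (3x3 intrinsics, pixels), "k1" (the pictures are not rectified: a ray, as slopes to the right and down, at radius r is drawn at 1 + k1 r^2 times it, then the intrinsics apply), "camera_from_world" (4x4, takes a point from world to camera coordinates). Camera axes: x right, y up, looking along -z (the intrinsics and any distortion apply to the point x, -y, -z); pixel columns grow to the right and rows downward; lengths in m; the calibration is good to about 2 mm. A picture is of the moment at which its call begins. There is no depth.
- job.finish_job(): hands the job in, once; it reports no verdict.
The state is a dict: "time": time; "qpos": joint angles; "joint_vel": joint speeds; "effort": joint torques, N m; "eef_pos": TCP position; "eef_rot": TCP orientation; "ft_force": force on the tool from outside, world axes, zero at the start; "ft_torque": the same for the moment, N m; "gripper_width": finger opening in m.
Only numpy, scipy, OpenCV 4.12 (cv2) and the standard library are available. Lean on these libraries where they do the work, as an engineer would, in place of code of your own. Each camera call takes 0.05 s, during which the arm holds its last target.

TASK

Snap the round steel bar forward out of the two sprung clips at the back of the marking jig and bring it up against the fence, so that it lies on the bed touching the fence along its whole length. The fence is already set and only lightly held: feel for it and do not shift it. Leave the jar, the white paper ring and the screwdriver around the jig where they are.

Things in the scene. Friction and masses are not known exactly. Their poses are not given: they have to be found in the camera images.
- stand: Marking jig fixed to the bench: steel base plate 125 x 235 x 12 mm, on it a wooden bed 112 mm wide (y), flat top 50 mm above the bench. Origin: centre of the base's underside; own x from the fence to the clips (away from the robot, give or take yaw up to 0.35), y along the bar. Behind the clipped bar's middle a wooden block 112 mm wide (own x 37 to 55 mm) rises to 86 mm above the bench.
- clip_left (a point): Axis of the clipped bar at the clip on the own +y side: own (25, 70, 61) mm. Axes as the jig's. C-clip, mouth to own -x: two spring-steel jaws 13 mm wide, to 77 mm above the bench, on a post 14 mm wide (y), 82 mm high, own x 37 to 55. Pushed forward, an end snaps when its axis is about 7 mm on and is clear of the lips at 15 mm. Needs about 8 to 16 N at one end; double for both clips at once.
- clip_right (a point): The same at the clip on the own -y side: own (25, -70, 61) mm. Outside the two posts (own y beyond 80 mm either way) only the 12 mm base plate lies below, so a finger can come down behind the bar's overhanging ends, but not behind its middle.
- fence_zero (a point): Fixed point of the jig, own (-6, 0, 61) mm, axes as the jig's. The fence is an aluminium bar 225 mm long (y), 12 thick, 51 to 79 mm above the bench, parallel to the clipped bar, two black knobs on top to 91 mm. The middle of its face (called fence_face, looks to own +x) stands 0 to 24 mm from here to own -x, not measured: feel for it. Held by friction on its slide: 8 N shifts it.
- bar_middle (a point): Centre of the loose round steel bar, 22 mm diameter, 230 mm long, about 0.4 kg. At the start it is held in both clips and rests on the bed, its axis 61 mm above the bench. It overhangs each clip by 38 mm. It can roll freely on the bed. Pushing one end forward swings the other a little back: an end that stopped half-way out may need a second push.
- bar_left (a point): Centre of the bar's end face on the jig's own +y side (115 mm from the middle, on the axis).
- bar_right (a point): Centre of the bar's other end face, on the jig's own -y side.
- jar_mid (a point): Amber glass jar, 48 mm diameter, 58 mm tall, behind the jig; this point is half-way up. A bystander.
- tape_mid (a point): White paper ring (tape core), 90 mm diameter, 40 mm tall, beside the jig; this point is half-way up. A bystander.
- driver: Screwdriver, 160 mm, lying near the jig; a bystander.
Things that resemble listed ones, but are neither listed nor needed, are in the scene too. There is more than one size of the part that bears bar_middle; the job needs the largest.

How it is judged:
By the outcome, as a careful person would: the job done as asked, in the order asked, and still so for the second after the job is handed in, with the robot touching nothing.
It also fails if it takes over 67 s, if anything falls off the work surface, if the arm or the gripper's body presses on something with over 40 N, if the wrist force passes 120 N, or if a joint passes its speed limit or range.

## Working session

There is one attempt and no reset: what is moved stays moved. The work goes in short steps, Python scripts to look and compute and a tool call to move; the robot and the scene stay as the last step left them, time stands still between calls to the robot, and variables do not carry over. Pictures are saved under pics/ and viewed, and the job is handed in when it is done.

Besides the shell and the picture viewer there is one more tool, called after "Emit:" by a JSON object that holds its "op" and its "data". step_arm: Moves the arm, as the interface text tells. Shifts and turns lie within -1 to 1; 1 stands for 800 mm of shift or 90 degrees of turn. Its arguments: {"type":"object","properties":{"travel":{"type":"array"},"rot":{"type":"array"},"hand":{"type":"array"},"force":{"type":"number"}},"required":["travel","rot","hand"]}

```bash
ls; mkdir -p pics; python3 - <<'E'
from cell import readout, viewer, job, bot
import cv2
print(readout.read_state())
for n in("scene","top"):
    d=viewer.read_camera(n); cv2.imwrite(f"pics/{n}0.png",d["frame"]); print(n,d["camera_matrix"],d["k1"],d["camera_from_world"])
print(bot.pinch_z,[a for a in dir(bot) if a[0]!='_'])
E
```

```text
pics
{'time': 0.0, 'qpos': array([-1.47048544e+00,  5.28425718e-01,  1.43391640e+00,  1.69123972e-05,
        1.18139421e+00, -1.78478617e-01]), 'joint_vel': array([-1.27425542e-03, -1.30510883e-03, -9.17605009e-04,  1.00234463e-04,
       -9.36202640e-05,  2.32780339e-04]), 'effort': array([-7.38199697e-05, -4.42348588e+01, -1.78027636e+01, -2.02408773e-04,
        8.36185209e-03,  6.38294708e-06]), 'eef_pos': array([ 0.17196755, -0.60012769,  0.23035399]), 'eef_rot': array([ 0.56518053, -0.56406012,  0.42619034, -0.42516932]), 'ft_force': array([ 0.92518499, -0.60360136,  0.95086371]), 'ft_torque': array([-0.01159252, -0.02462019,  0.0212337 ]), 'gripper_width': 0.08520943913657528}
scene [[471.22465453   0.         281.56200186]
 [  0.         471.22465453 206.8990637 ]
 [  0.           0.           1.        ]] -0.15864620203968413 [[ 0.71595125  0.69789029  0.01905121 -0.41010649]
 [-0.46857986  0.46011976  0.75413708  0.17876292]
 [ 0.5175391  -0.5488524   0.65644065 -1.10158619]
 [ 0.          0.          0.          1.        ]]
top [[504.81758773   0.         288.02553853]
 [  0.         504.81758773 199.78905175]
 [  0.           0.           1.        ]] 0.033866185715725305 [[ 1.14890559e-02 -9.99933709e-01 -7.60722833e-04  5.39585822e-02]
 [ 9.98241025e-01  1.14253494e-02  5.81748897e-02 -5.07639227e-01]
 [-5.81623417e-02 -1.42775930e-03  9.98306117e-01 -9.85384706e-01]
 [ 0.00000000e+00  0.00000000e+00  0.00000000e+00  1.00000000e+00]]
0.0187 ['Unreachable', 'pinch_z']
```

View pics/scene0.png

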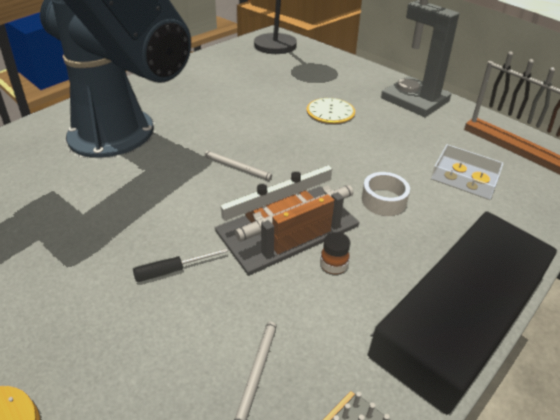

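View pics/top0.png

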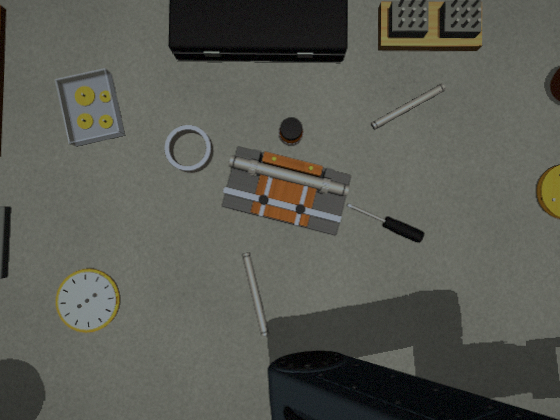

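```bash
cat > h.py <<'E'
import numpy as np, cv2
from cell import readout, viewer, job, bot
def cam(n): return viewer.read_camera(n)
def proj(d,P):
    P=np.atleast_2d(P); T=d["camera_from_world"]; c=P@T[:3,:3].T+T[:3,3]
    s=np.stack([c[:,0]/-c[:,2],-c[:,1]/-c[:,2]],1); r2=(s**2).sum(1,keepdims=True)
    s=s*(1+d["k1"]*r2); K=d["camera_matrix"]
    return s@K[:2,:2].T+K[:2,2]
def ray(d,uv):
    K=d["camera_matrix"]; q=(np.array(uv,float)-K[:2,2])/[K[0,0],K[1,1]]
    s=q.copy()
    for _ in range(20): s=q/(1+d["k1"]*(s@s))
    T=d["camera_from_world"]; R=T[:3,:3]; o=-R.T@T[:3,3]
    return o,R.T@np.array([s[0],-s[1],-1])
def onz(d,uv,z):
    o,v=ray(d,uv); return o+v*(z-o[2])/v[2]
def crop(d,x0,y0,x1,y1,s,fn):
    cv2.imwrite(fn,cv2.resize(d["frame"][y0:y1,x0:x1],None,fx=s,fy=s,interpolation=cv2.INTER_CUBIC))
E
python3 - <<'E'
import cv2
for n,(a,b,c,d) in dict(top=(210,135,370,245),scene=(200,150,370,275)).items():
    f=cv2.imread(f"pics/{n}0.png"); s=5 if n=='top' else 4.7
    cv2.imwrite(f"pics/{n}0c.png",cv2.resize(f[b:d,a:c],None,fx=s,fy=s,interpolation=cv2.INTER_CUBIC))
E
```

```text
(no output)
```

View pics/top0c.png

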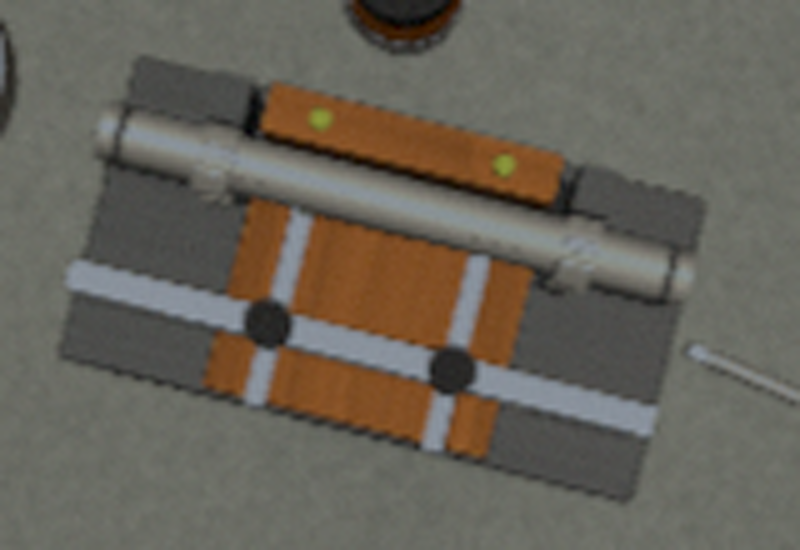

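View pics/scene0c.png

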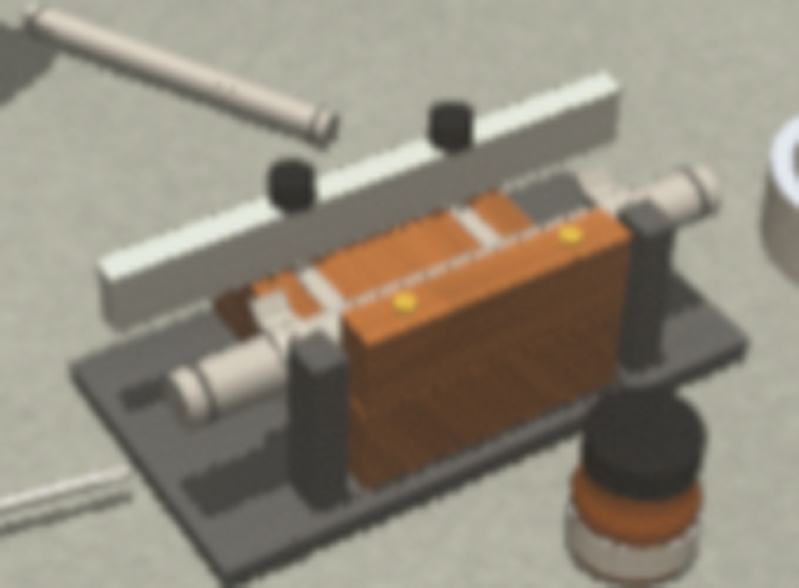

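```bash
cat > m.py <<'E'
from h import *
d=cam("top"); 
c=lambda p,z: onz(d,np.array(p)/5+[210,135]-0.4,z)
L=c((98,135),.061);R=c((692,277),.061); print("bar",L,R,np.linalg.norm(L-R),"yaw",np.arctan2(-(L-R)[0],(L-R)[1]), (L+R)/2)
B=np.array([c(p,.012) for p in[(140,57),(705,203),(630,500),(60,355)]]); print(B,B.mean(0))
print([np.linalg.norm(B[i]-B[(i+1)%4]) for i in range(4)], "yaw",np.arctan2(-(B[0]-B[1])[0],(B[0]-B[1])[1]),np.arctan2((B[0]-B[3])[1],(B[0]-B[3])[0]))
F=[c(p,.079) for p in[(70,262),(657,407),(650,436),(68,288)]]; print("fence",F,np.linalg.norm(F[0]-F[1]))
yaw=np.arctan2(-(L-R)[0],(L-R)[1]);Rm=np.array([[np.cos(yaw),-np.sin(yaw)],[np.sin(yaw),np.cos(yaw)]])
o=B.mean(0)[:2]
for n,p in dict(L=L,R=R,F0=F[0],F1=F[1],F2=F[2],F3=F[3]).items(): print(n,Rm.T@(p[:2]-o)*1000)
# bar-based origin
ob=((L+R)/2)[:2]-Rm@[.025,0]; print("origins",o,ob)
s=cam("scene")
for n,p in dict(jar=(291,131),tape=(188,148),tip=(350,207)).items(): 
    q=onz(d,p,.03 if n!='tip' else .01);print(n,q,Rm.T@(q[:2]-ob)*1000)
# scene check of bar ends: rays vs top
for n,p,q in(("R",(178/4.7+200,395/4.7+150),R),("L",(712/4.7+200,187/4.7+150),L)): print(n,onz(s,p,.061),proj(s,q),p)
E
python3 m.py
```

```text
bar [0.57557702 0.17212225 0.061     ] [ 0.52413086 -0.05345973  0.061     ] 0.2313740169307166 yaw -0.22422477991901435 [0.54985394 0.05933126 0.061     ]
[[ 0.61364008  0.16175791  0.012     ]
 [ 0.5576152  -0.06424036  0.012     ]
 [ 0.43926471 -0.03510029  0.012     ]
 [ 0.49409071  0.19146212  0.012     ]] [0.52615267 0.06346985 0.012     ]
[np.float64(0.23283901849315994), np.float64(0.12188511539307939), np.float64(0.23310173115941604), np.float64(0.12318438189971213)] yaw -0.2430008472565052 -0.2435363873340086
fence [array([0.52565027, 0.17950681, 0.079     ]), array([ 0.47433663, -0.03863185,  0.079     ]), array([ 0.46358908, -0.0361014 ,  0.079     ]), array([0.51596864, 0.18006661, 0.079     ])] 0.22409275712397103
L [ 24.02816439 116.92201515]
R [  24.02816439 -114.45200178]
F0 [-26.29071519 113.02047681]
F1 [ -27.81654944 -111.0670856 ]
F2 [ -38.85770043 -110.98971517]
F3 [-35.85445755 111.41354524]
origins [0.52615267 0.06346985] [0.52547977 0.06489002]
jar [0.64159206 0.05546449 0.03      ] [115.30139527  16.62805726]
tape [0.60552133 0.25694306 0.03      ] [ 35.33474992 205.04262209]
tip [ 0.49431846 -0.06357499  0.01      ] [  -1.81696311 -132.17786024]
R [ 0.52273613 -0.05179369  0.061     ] [[237.67910517 234.97729254]] (237.87234042553192, 234.04255319148936)
L [0.58171184 0.17162007 0.061     ] [[349.01083136 188.15311723]] (351.48936170212767, 189.7872340425532)
```

```bash
cat > plan.py <<'E'
from h import *
from scipy.spatial.transform import Rotation as Ro
yaw=-0.234; O=np.array([0.5258,0.0642]); Rm=np.array([[np.cos(yaw),-np.sin(yaw)],[np.sin(yaw),np.cos(yaw)]])
def W(x,y): return Rm@(np.array([x,y])/1000)+O
def own(p): return Rm.T@(np.array(p[:2])-O)*1000
def st():
    s=readout.read_state(); q=s["eef_rot"]; R=Ro.from_quat([q[1],q[2],q[3],q[0]])
    return s,R
def turn(R,extra=0,flip=False):
    # target: y down, tool x along own x rotated extra
    a=yaw+extra+(np.pi if flip else 0); x=np.array([np.cos(a),np.sin(a),0]); y=np.array([0,0,-1.]); M=np.stack([x,y,np.cross(x,y)],1)
    return (Ro.from_matrix(M)*R.inv()).as_rotvec()/(np.pi/2)
def go(x,y,z,extra=0):
    s,R=st(); p=np.r_[W(x,y),z]; print("travel",((p-s["eef_pos"])/.8).round(4),"turn",turn(R,extra).round(4),turn(R,extra,True).round(4))
def show():
    s,R=st(); print("t",round(s["time"],2),"own",own(s["eef_pos"]).round(1),"z",(s["eef_pos"][2]*1000).round(1),"F own",(Rm.T@s["ft_force"][:2]).round(2),s["ft_force"][2].round(2),"w",round(s["gripper_width"]*1000,1),"q",s["qpos"].round(2))
E
python3 -c "
from plan import *
show();s,R=st();print(R.as_matrix().round(3));go(25,-98,.16);print(W(25,-98),W(25,98),W(7,98))"
```

```text
t 0.2 own [-190.1 -728.6] z 230.7 F own [0.41 0.29] -0.22 w 85.1 q [-1.47  0.53  1.43  0.    1.18 -0.18]
[[ 0.275 -0.     0.961]
 [-0.961  0.001  0.275]
 [-0.001 -1.     0.   ]]
travel [ 0.4443  0.7044 -0.0884] turn [-7.000e-04 -5.000e-04  6.735e-01] [-6.0000e-04  8.0000e-04 -1.3265e+00]
[ 0.52739537 -0.03692594] [0.57284196 0.15373242] [0.55533252 0.15790608]
```

Emit:
{"op": "step_arm", "data": {"travel": [[0.06,0.1,0],[0.12,0.2,0],[0.18,0.28,0],[0.24,0.36,0],[0.3,0.44,0]], "rot": [[0,0,0.09],[0,0,0.18],[0,0,0.27],[0,0,0.36],[0,0,0.45]], "hand": [-0.08,-0.08,-0.08,-0.08,-0.08], "force": 25}}

```text
time: 0.7
eef_pos: [0.3098, -0.3902, 0.2313]
eef_rot: [0.678, -0.677, 0.202, -0.202]
ft_force: [0.6, -0.6, -0.3]
gripper_width: 0.0463
```

```bash
python3 -c "
from plan import *
show();go(25,-98,.16)"
```

```text
t 0.7 own [-104.7 -492.1] z 231.3 F own [ 0.76 -0.45] -0.27 w 46.3 q [-1.12  0.36  1.74  0.    1.04 -0.54]
travel [ 0.272   0.4416 -0.0891] turn [-1.000e-04  0.000e+00  2.204e-01] [ 1.0000e-04  2.0000e-04 -1.7796e+00]
```

Emit:
{"op": "step_arm", "data": {"travel": [[0.05,0.09,0],[0.1,0.17,0],[0.15,0.25,-0.02],[0.2,0.33,-0.05],[0.25,0.4,-0.08]], "rot": [[0,0,0.05],[0,0,0.1],[0,0,0.15],[0,0,0.2],[0,0,0.22]], "hand": [-0.08,-0.08,-0.08,-0.08,-0.08]}}

```text
time: 1.2
eef_pos: [0.4386, -0.1796, 0.2023]
eef_rot: [-0.702, 0.702, -0.083, 0.084]
ft_force: [0.8, -0.3, 0.3]
gripper_width: 0.0459
```

```bash
python3 -c "
from plan import *
show();go(25,-98,.14)"
```

```text
t 1.2 own [ -28.3 -257.4] z 202.3 F own [ 0.88 -0.12] 0.32 w 45.9 q [-0.63  0.37  1.84 -0.    0.94 -0.39]
travel [ 0.111   0.1784 -0.0778] turn [0.0006 0.0009 0.0023] [ 1.4000e-03 -1.0000e-03 -1.9977e+00]
```

Emit:
{"op": "step_arm", "data": {"travel": [[0.04,0.07,-0.02],[0.08,0.14,-0.05],[0.1,0.17,-0.07],[0.1,0.17,-0.07],[0.1,0.17,-0.07]], "rot": [[0,0,0],[0,0,0],[0,0,0],[0,0,0],[0,0,0]], "hand": [-0.08,-0.08,-0.08,-0.08,-0.08]}}

```text
time: 1.7
eef_pos: [0.5177, -0.0427, 0.1447]
eef_rot: [0.702, -0.702, 0.084, -0.082]
ft_force: [0.0, 0.2, -0.6]
gripper_width: 0.046
```

```bash
python3 -c "
from plan import *
show();go(25,-98,.12)"
```

```text
t 1.7 own [  17.  -105.9] z 144.7 F own [0.  0.2] -0.64 w 46.0 q [-0.3   0.52  1.78  0.    0.85 -0.06]
travel [ 0.0121  0.0073 -0.0309] turn [-0.0006 -0.0013  0.0008] [-2.1000e-03  9.0000e-04 -1.9992e+00]
```

Emit:
{"op": "step_arm", "data": {"travel": [[0.012,0.007,-0.031],[0.012,0.007,-0.031],[0.012,0.007,-0.031]], "rot": [[0,0,0],[0,0,0],[0,0,0]], "hand": [-0.08,-0.08,-0.08]}}

```text
time: 2.0
eef_pos: [0.5265, -0.0404, 0.1214]
eef_rot: [-0.702, 0.702, -0.085, 0.084]
ft_force: [-0.8, -0.1, -1.1]
gripper_width: 0.0464
```

```bash
python3 -c "
from plan import *
show();go(25,-98,.045)
d=cam('scene');crop(d,200,120,370,245,4.7,'pics/s1.png');d=cam('top');crop(d,210,135,370,245,5,'pics/t1.png')"
```

```text
t 2.0 own [  25.  -101.6] z 121.4 F own [-0.78 -0.3 ] -1.06 w 46.4 q [-0.29  0.56  1.77 -0.    0.81 -0.05]
travel [ 0.0011  0.0043 -0.0955] turn [-0.     -0.0008  0.0039] [-1.3000e-03  0.0000e+00 -1.9961e+00]
```

View pics/s1.png

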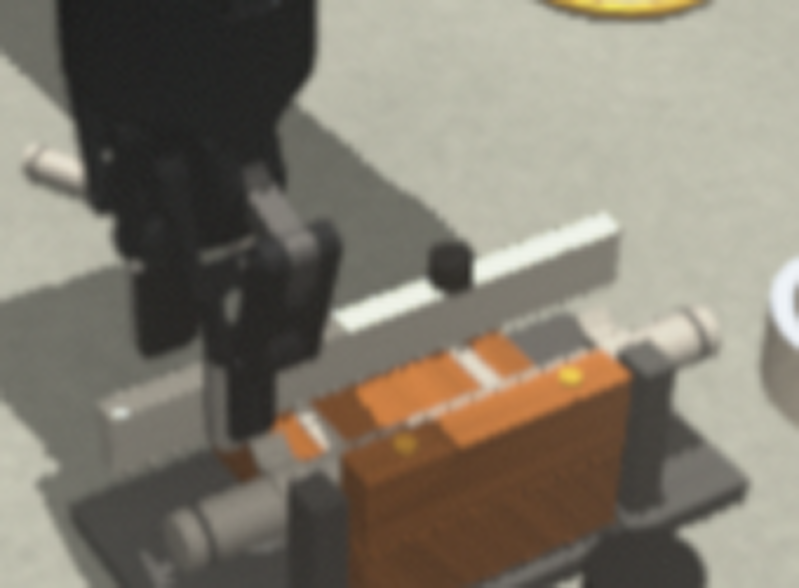

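View pics/t1.png

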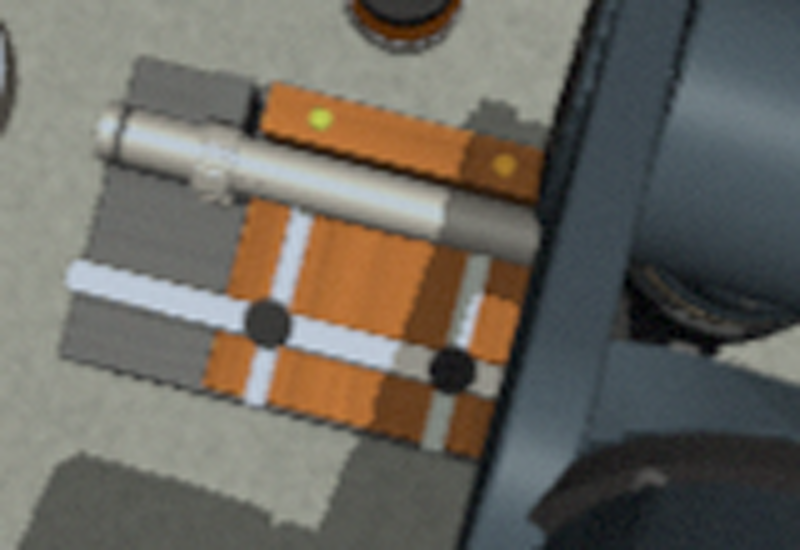

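```bash
python3 -c "
from plan import *
d=cam('scene')
for x in(2-14,2,48,62):
  for y in (-109,-87): print(x,y,((proj(d,np.r_[W(x,y-3.6),.126])[0]-[200,120])*4.7).round())"
```

```text
-12 -109 [122. 333.]
-12 -87 [179. 311.]
2 -109 [141. 355.]
2 -87 [199. 334.]
48 -109 [208. 434.]
48 -87 [268. 411.]
62 -109 [229. 460.]
62 -87 [290. 436.]
```

Emit:
{"op": "step_arm", "data": {"travel": [[0.001,0.004,-0.02],[0.001,0.004,-0.04],[0.001,0.004,-0.06],[0.001,0.004,-0.06],[0.001,0.004,-0.06]], "rot": [[0,0,0.004],[0,0,0.004],[0,0,0.004],[0,0,0.004],[0,0,0.004]], "hand": [-0.08,-0.08,-0.08,-0.08,-0.08]}}

```text
time: 2.65
eef_pos: [0.5281, -0.0369, 0.0739]
eef_rot: [-0.702, 0.702, -0.082, 0.083]
ft_force: [0.0, 0.1, -0.3]
gripper_width: 0.0459
```

Emit:
{"op": "step_arm", "data": {"travel": [[0,0,-0.01],[0,0,-0.02],[0,0,-0.035],[0,0,-0.035]], "rot": [[0,0,0],[0,0,0],[0,0,0],[0,0,0]], "hand": [-0.08,-0.08,-0.08,-0.08]}}

```text
time: 3.05
eef_pos: [0.5268, -0.0362, 0.0436]
eef_rot: [0.702, -0.702, 0.083, -0.081]
ft_force: [0.4, 0.3, -0.0]
gripper_width: 0.0463
```

```bash
python3 -c "
from plan import *
show()
d=cam('scene');crop(d,200,120,370,245,4.7,'pics/s2.png')"
```

```text
t 3.05 own [ 24.3 -97.4] z 43.6 F own [0.3  0.38] -0.0 w 46.3 q [-0.28  0.7   1.81  0.    0.63 -0.05]
```

View pics/s2.png

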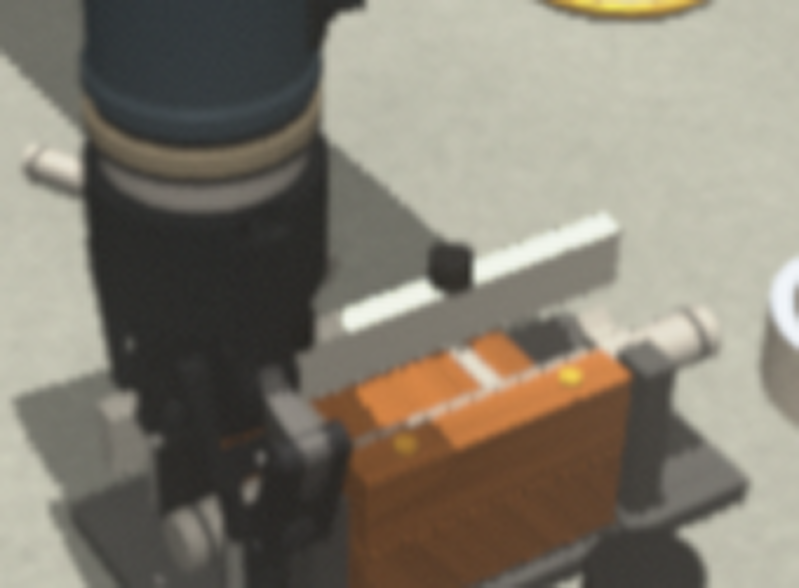

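Straddling the bar's right end, no contact force. Now close on it gently (20 N).

Emit:
{"op": "step_arm", "data": {"travel": [[0,0,0],[0,0,0],[0,0,0],[0,0,0],[0,0,0]], "rot": [[0,0,0],[0,0,0],[0,0,0],[0,0,0],[0,0,0]], "hand": [0.2,0.4,0.6,0.6,0.6], "force": 20}}

```text
time: 3.6
eef_pos: [0.5283, -0.0365, 0.0455]
eef_rot: [-0.702, 0.702, -0.082, 0.083]
ft_force: [-0.4, 0.6, 0.2]
gripper_width: 0.0211
```

```bash
python3 -c "
from plan import *
show()"
```

```text
t 3.6 own [ 25.8 -97.4] z 45.5 F own [-0.55  0.51] 0.16 w 21.1 q [-0.28  0.7   1.81  0.    0.63 -0.05]
```

Emit:
{"op": "step_arm", "data": {"travel": [[-0.0025,0.0006,0],[-0.005,0.0012,0],[-0.0075,0.0018,0],[-0.01,0.0024,0],[-0.0122,0.0029,0]], "rot": [[0,0,-0.008],[0,0,-0.015],[0,0,-0.023],[0,0,-0.03],[0,0,-0.038]], "hand": [0.6,0.6,0.6,0.6,0.6]}}

```text
time: 4.1
eef_pos: [0.5266, -0.036, 0.0461]
eef_rot: [-0.699, 0.7, -0.096, 0.109]
ft_force: [13.9, 1.4, -7.5]
gripper_width: 0.0212
```

```bash
python3 -c "
from plan import *
show()"
```

```text
t 4.1 own [ 24.1 -97.3] z 46.1 F own [13.2   4.57] -7.47 w 21.2 q [-0.28  0.69  1.83  0.    0.6   0.01]
```

Emit:
{"op": "step_arm", "data": {"travel": [[0,0,0],[0,0,0],[0,0,0]], "rot": [[0,0,0],[0,0,0],[0,0,0]], "hand": [0.6,0.6,0.6]}}

```text
time: 4.4
eef_pos: [0.5264, -0.0359, 0.0462]
eef_rot: [-0.699, 0.7, -0.096, 0.109]
ft_force: [13.6, 1.2, -7.2]
gripper_width: 0.0209
```

```bash
python3 -c "
from plan import *
show()
d=cam('scene');crop(d,200,120,370,245,4.7,'pics/s3.png')"
```

```text
t 4.4 own [ 23.8 -97.3] z 46.2 F own [12.94  4.29] -7.21 w 20.9 q [-0.28  0.69  1.83  0.    0.61  0.01]
```

View pics/s3.png

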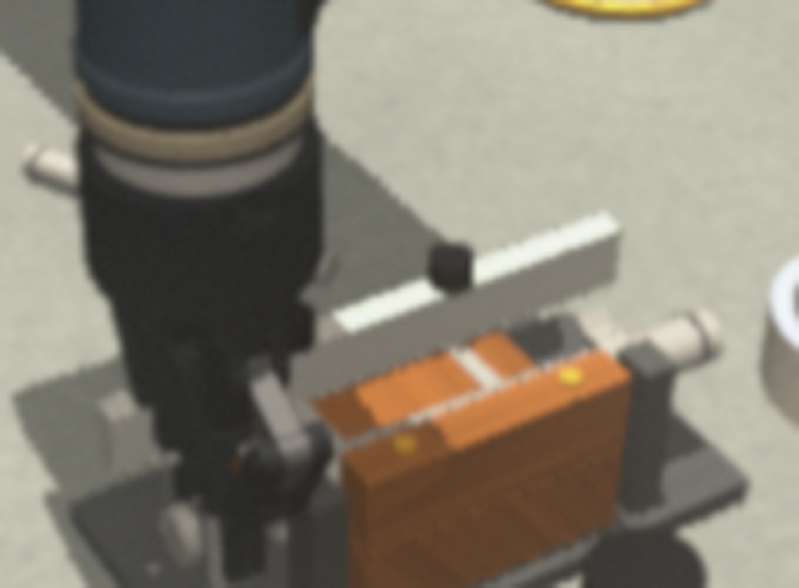

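Emit:
{"op": "step_arm", "data": {"travel": [[-0.002,0.0005,0],[-0.004,0.001,0],[-0.006,0.0014,0],[-0.008,0.0019,0],[-0.0095,0.0023,0]], "rot": [[0,0,-0.006],[0,0,-0.012],[0,0,-0.018],[0,0,-0.024],[0,0,-0.03]], "hand": [0.6,0.6,0.6,0.6,0.6]}}

```text
time: 4.95
eef_pos: [0.5117, -0.0323, 0.0455]
eef_rot: [0.697, -0.697, 0.119, -0.121]
ft_force: [3.8, 1.0, 1.5]
gripper_width: 0.0213
```

```bash
python3 -c "
from plan import *
show()
d=cam('scene');crop(d,200,120,370,245,4.7,'pics/s4.png')"
```

```text
t 4.95 own [  8.7 -97.1] z 45.5 F own [3.42 1.88] 1.52 w 21.3 q [-0.28  0.68  1.85  0.    0.6   0.06]
```

View pics/s4.png

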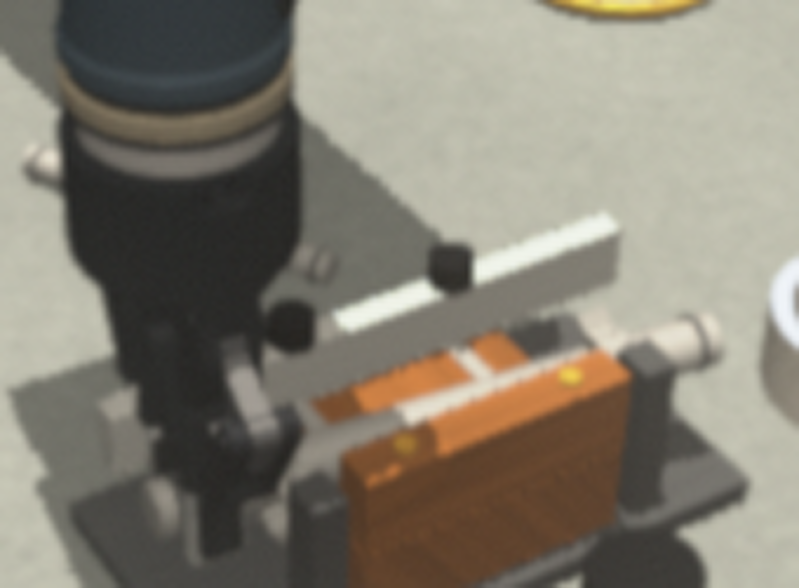

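Emit:
{"op": "step_arm", "data": {"travel": [[-0.002,0.0005,0],[-0.004,0.001,0],[-0.005,0.0012,0],[-0.005,0.0012,0]], "rot": [[0,0,-0.006],[0,0,-0.01],[0,0,-0.01],[0,0,-0.01]], "hand": [0.6,0.6,0.6,0.6]}}

```text
time: 5.4
eef_pos: [0.507, -0.0315, 0.0454]
eef_rot: [0.696, -0.696, 0.125, -0.126]
ft_force: [4.8, 0.5, 2.0]
gripper_width: 0.0214
```

```bash
python3 -c "
from plan import *
show()
"
```

```text
t 5.4 own [  3.9 -97.4] z 45.4 F own [4.54 1.61] 2.03 w 21.4 q [-0.28  0.68  1.87  0.    0.59  0.07]
```

Emit:
{"op": "step_arm", "data": {"travel": [[0.001,-0.0002,0],[0.002,-0.0005,0],[0.003,-0.0007,0],[0.003,-0.0007,0],[0.003,-0.0007,0]], "rot": [[0,0,0],[0,0,0],[0,0,0],[0,0,0],[0,0,0]], "hand": [0.46,0.42,0.38,0.34,0.34]}}

```text
time: 5.9
eef_pos: [0.5084, -0.0318, 0.045]
eef_rot: [0.696, -0.696, 0.126, -0.124]
ft_force: [-0.1, -0.5, 0.6]
gripper_width: 0.0281
```

```bash
python3 -c "
from plan import *
show()
d=cam('scene');crop(d,200,120,370,245,4.7,'pics/s5.png')"
```

```text
t 5.9 own [  5.3 -97.4] z 45.0 F own [ 0.04 -0.47] 0.64 w 28.1 q [-0.28  0.68  1.86 -0.    0.6   0.07]
```

View pics/s5.png

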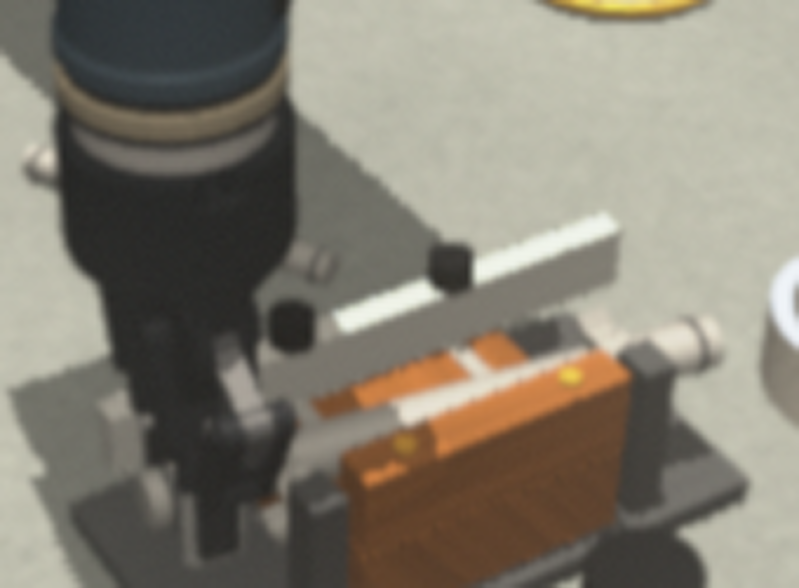

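Emit:
{"op": "step_arm", "data": {"travel": [[0,0,0.02],[0,0,0.05],[0,0,0.09],[0,0,0.12],[0,0,0.12]], "rot": [[0,0,0],[0,0,0],[0,0,0],[0,0,0],[0,0,0]], "hand": [0.34,0.34,0.34,0.34,0.34]}}

```text
time: 6.45
eef_pos: [0.511, -0.0324, 0.1442]
eef_rot: [-0.696, 0.696, -0.123, 0.127]
ft_force: [1.0, 0.8, -0.3]
gripper_width: 0.0283
```

```bash
python3 -c "
from plan import *
show()
go(27,98,.14,-.107)"
```

```text
t 6.45 own [  8.  -97.4] z 144.2 F own [0.74 1.02] -0.29 w 28.3 q [-0.28  0.51  1.8  -0.    0.83  0.07]
travel [ 0.0798  0.232  -0.0052] turn [0.0012 0.0041 0.0092] [ 6.3000e-03 -1.8000e-03 -1.9908e+00]
```

Emit:
{"op": "step_arm", "data": {"travel": [[0.02,0.06,0],[0.04,0.12,0],[0.06,0.18,0],[0.08,0.232,0],[0.08,0.232,0]], "rot": [[0,0,0.01],[0,0,0.01],[0,0,0.01],[0,0,0.01],[0,0,0.01]], "hand": [0.34,0,-0.08,-0.08,-0.08]}}

```text
time: 6.95
eef_pos: [0.5742, 0.1588, 0.1402]
eef_rot: [0.698, -0.697, 0.117, -0.118]
ft_force: [0.0, -1.1, -0.6]
gripper_width: 0.0464
```

```bash
python3 -c "
from plan import *
show()
d=cam('scene');crop(d,200,120,370,245,4.7,'pics/s6.png');d=cam('top');crop(d,210,135,370,245,5,'pics/t6.png');go(28,98,.045,-.107)"
```

```text
t 6.95 own [ 25.2 103.3] z 140.2 F own [ 0.28 -1.05] -0.6 w 46.4 q [0.08 0.6  1.59 0.   0.94 0.41]
travel [ 0.0048 -0.002  -0.1185] turn [ 0.0004 -0.0017 -0.0024] [2.7000e-03 7.0000e-04 1.9976e+00]
```

View pics/s6.png

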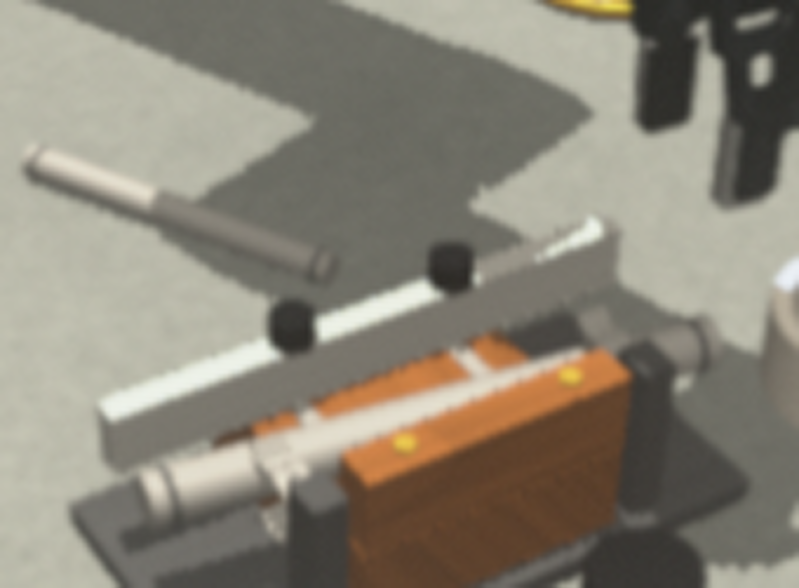

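View pics/t6.png

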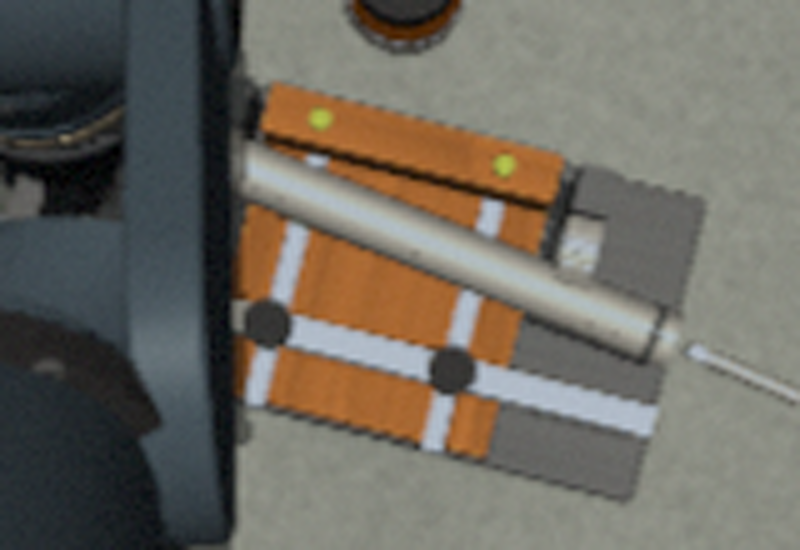

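```bash
python3 -c "
from plan import *
d=cam('top');c=lambda p,z: onz(d,np.array(p)/5+[210,135]-0.4,z)
show()
for p in [(670,332),(660,330),(540,276),(400,224),(250,165)]: print(own(c(p,.061)))
print('fence',own(c((657,407),.079)),own(c((300,317),.079)))
d=cam('scene')
for p in [(707,345)]: print(own(onz(d,np.array(p)/4.7+[200,120],.061)))
"
```

```text
t 7.1 own [23.9 97.5] z 139.9 F own [-0.1  -0.51] -0.09 w 46.3 q [ 0.07  0.6   1.6  -0.    0.95  0.41]
[   3.40148395 -111.71236365]
[   3.21952891 -107.87256459]
[ 12.07345707 -59.016539  ]
[18.36876553 -2.84571284]
[26.33430694 57.79250016]
fence [ -26.21716817 -111.96216817] [-25.97002071  24.32680817]
[ 36.64265392 109.22937824]
```

```bash
python3 -c "
from plan import *
show();go(31,98,.08,-.135)"
```

```text
t 7.15 own [24.2 96.9] z 140.2 F own [ 0.23 -0.86] 0.07 w 46.2 q [ 0.07  0.6   1.6  -0.    0.95  0.41]
travel [ 0.0086 -0.0006 -0.0752] turn [ 0.0004 -0.0018 -0.0182] [2.8000e-03 6.0000e-04 1.9818e+00]
```

Emit:
{"op": "step_arm", "data": {"travel": [[0.0086,0,0],[0.0086,0,-0.03],[0.0086,0,-0.06],[0.0086,0,-0.075],[0.0086,0,-0.075]], "rot": [[0,0,-0.018],[0,0,-0.018],[0,0,-0.018],[0,0,-0.018],[0,0,-0.018]], "hand": [-0.08,-0.08,-0.08,-0.08,-0.08]}}

```text
time: 7.65
eef_pos: [0.5787, 0.1525, 0.0795]
eef_rot: [-0.695, 0.695, -0.132, 0.129]
ft_force: [-0.4, 1.1, -0.0]
gripper_width: 0.0459
```

```bash
python3 -c "
from plan import *
show();go(31,98,.045,-.135)
d=cam('scene');crop(d,230,120,400,245,4.7,'pics/s7.png')"
```

```text
t 7.65 own [31.  98.1] z 79.5 F own [-0.62  1.  ] -0.03 w 45.9 q [ 0.07  0.7   1.62 -0.    0.83  0.44]
travel [-0.0001 -0.0002 -0.0431] turn [ 0.0002 -0.0027  0.0011] [-4.2000e-03 -4.0000e-04 -1.9989e+00]
```

View pics/s7.png

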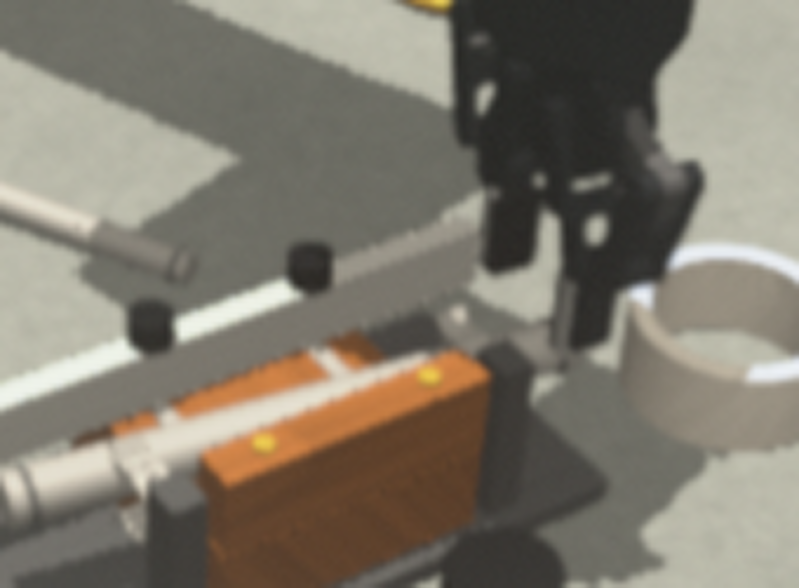

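Emit:
{"op": "step_arm", "data": {"travel": [[0,0,-0.015],[0,0,-0.03],[0,0,-0.043],[0,0,-0.043],[0,0,-0.043]], "rot": [[0,0,0],[0,0,0],[0,0,0],[0,0,0],[0,0,0]], "hand": [-0.08,-0.08,-0.08,0,0.2]}}

```text
time: 8.2
eef_pos: [0.5796, 0.1538, 0.0464]
eef_rot: [-0.695, 0.695, -0.13, 0.129]
ft_force: [0.4, 0.1, -0.1]
gripper_width: 0.0344
```

Emit:
{"op": "step_arm", "data": {"travel": [[0,0,0],[0,0,0],[0,0,0],[0,0,0]], "rot": [[0,0,0],[0,0,0],[0,0,0],[0,0,0]], "hand": [0.4,0.6,0.6,0.6]}}

```text
time: 8.6
eef_pos: [0.5796, 0.1541, 0.0472]
eef_rot: [0.695, -0.695, 0.13, -0.129]
ft_force: [-1.2, 1.9, 2.8]
gripper_width: 0.0215
```

```bash
python3 -c "
from plan import *
show()"
```

```text
t 8.6 own [31.5 99.9] z 47.2 F own [-1.58  1.58] 2.8 w 21.5 q [0.07 0.75 1.63 0.   0.77 0.44]
```

Emit:
{"op": "step_arm", "data": {"travel": [[-0.005,0.0012,0],[-0.01,0.0024,0],[-0.014,0.0033,0],[-0.017,0.004,0],[-0.02,0.0048,0]], "rot": [[0,0,0.005],[0,0,0.01],[0,0,0.015],[0,0,0.02],[0,0,0.025]], "hand": [0.6,0.6,0.6,0.6,0.6]}}

```text
time: 9.1
eef_pos: [0.5744, 0.1561, 0.0486]
eef_rot: [0.699, -0.697, 0.107, -0.123]
ft_force: [14.5, -3.6, -4.8]
gripper_width: 0.0211
```

```bash
python3 -c "
from plan import *
show()"
```

```text
t 9.1 own [ 26.  100.7] z 48.6 F own [14.89 -0.15] -4.79 w 21.1 q [ 0.08  0.74  1.66 -0.    0.73  0.41]
```

Emit:
{"op": "step_arm", "data": {"travel": [[-0.0015,0.0004,0],[-0.003,0.0007,0],[-0.0045,0.0011,0],[-0.006,0.0014,0],[-0.0075,0.0018,0]], "rot": [[0,0,0.004],[0,0,0.008],[0,0,0.012],[0,0,0.016],[0,0,0.02]], "hand": [0.6,0.6,0.6,0.6,0.6]}}

```text
time: 9.6
eef_pos: [0.5593, 0.1587, 0.0473]
eef_rot: [0.699, -0.699, 0.103, -0.106]
ft_force: [2.2, -0.5, 1.4]
gripper_width: 0.0215
```

```bash
python3 -c "
from plan import *
show()
d=cam('top');crop(d,210,135,370,245,5,'pics/t8.png')"
```

```text
t 9.6 own [10.7 99.7] z 47.3 F own [2.28 0.03] 1.44 w 21.5 q [ 0.08  0.73  1.68 -0.    0.73  0.38]
```

View pics/t8.png

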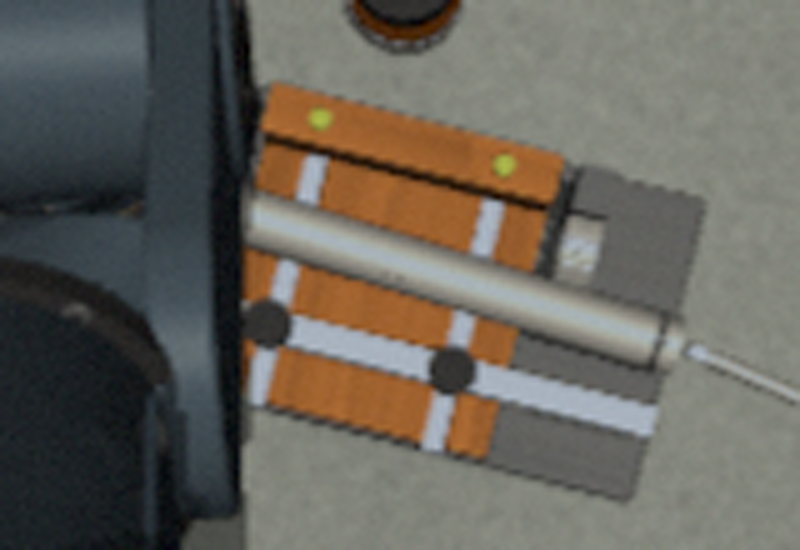

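Emit:
{"op": "step_arm", "data": {"travel": [[-0.002,0.0005,0],[-0.004,0.001,0],[-0.006,0.0014,0],[-0.008,0.0019,0],[-0.008,0.0019,0]], "rot": [[0,0,0.008],[0,0,0.016],[0,0,0.025],[0,0,0.025],[0,0,0.025]], "hand": [0.6,0.6,0.6,0.6,0.6]}}

```text
time: 10.15
eef_pos: [0.5513, 0.1606, 0.0471]
eef_rot: [0.701, -0.701, 0.091, -0.091]
ft_force: [3.3, -0.7, 2.9]
gripper_width: 0.0207
```

```bash
python3 -c "
from plan import *
show()
d=cam('top');crop(d,210,135,370,245,5,'pics/t9.png');d=cam('scene');crop(d,200,120,370,245,4.7,'pics/s9.png')"
```

```text
t 10.15 own [ 2.5 99.7] z 47.1 F own [3.36 0.04] 2.94 w 20.7 q [0.09 0.73 1.69 0.   0.72 0.35]
```

View pics/t9.png

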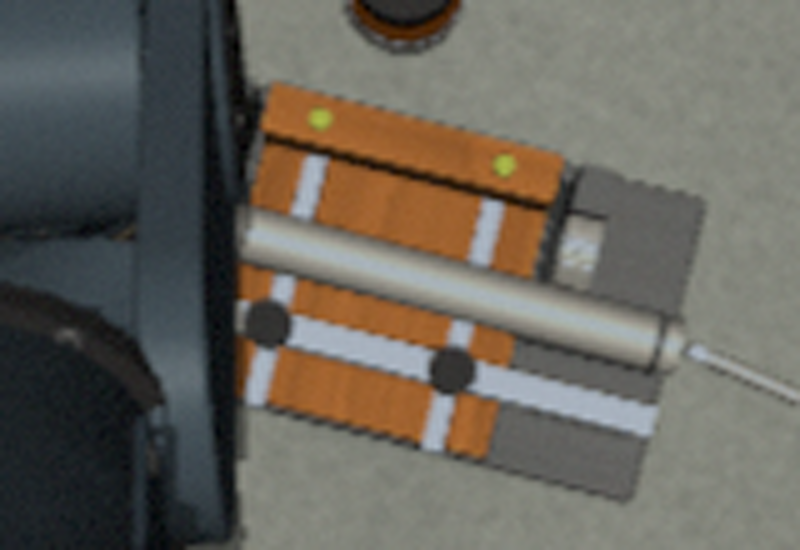

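View pics/s9.png

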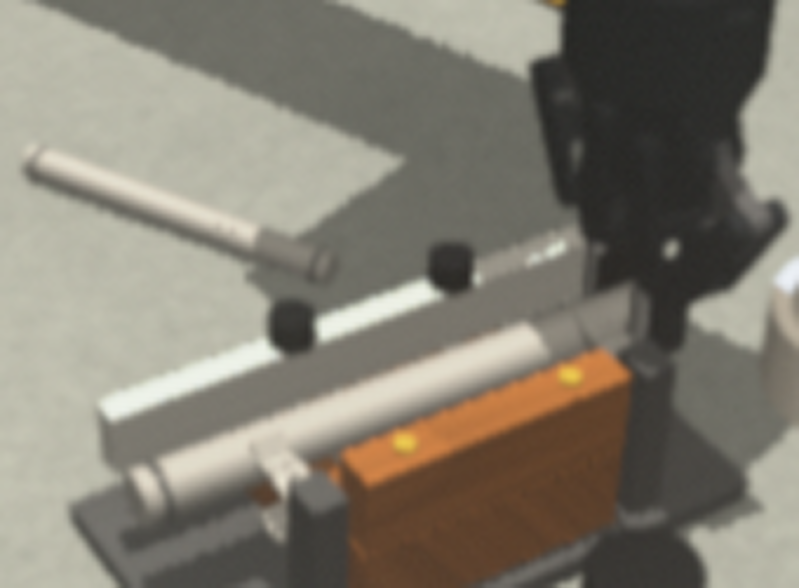

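Emit:
{"op": "step_arm", "data": {"travel": [[0.0012,-0.0003,0],[0.0024,-0.0006,0],[0.0024,-0.0006,0]], "rot": [[0,0,0],[0,0,0],[0,0,0]], "hand": [0.6,0.6,0.6]}}

```text
time: 10.55
eef_pos: [0.5519, 0.1605, 0.0466]
eef_rot: [0.701, -0.701, 0.093, -0.09]
ft_force: [0.2, 3.0, 4.9]
gripper_width: 0.0211
```

```bash
python3 -c "
from plan import *
show()"
```

```text
t 10.55 own [ 3.1 99.7] z 46.6 F own [-0.48  2.96] 4.94 w 21.1 q [0.09 0.73 1.69 0.   0.73 0.35]
```

Emit:
{"op": "step_arm", "data": {"travel": [[0,0,0],[0,0,0],[0,0,0],[0,0,0]], "rot": [[0,0,0],[0,0,0],[0,0,0],[0,0,0]], "hand": [0.47,0.44,0.41,0.39]}}

```text
time: 10.95
eef_pos: [0.5529, 0.1599, 0.0464]
eef_rot: [-0.701, 0.701, -0.092, 0.091]
ft_force: [0.1, 0.2, -0.5]
gripper_width: 0.0265
```

```bash
python3 -c "
from plan import *
show()
d=cam('top');crop(d,210,135,370,245,5,'pics/t10.png');d=cam('scene');crop(d,200,120,370,245,4.7,'pics/s10.png')"
```

```text
t 10.95 own [ 4.2 99.3] z 46.4 F own [0.   0.21] -0.45 w 26.5 q [ 0.09  0.73  1.69 -0.    0.72  0.35]
```

View pics/t10.png

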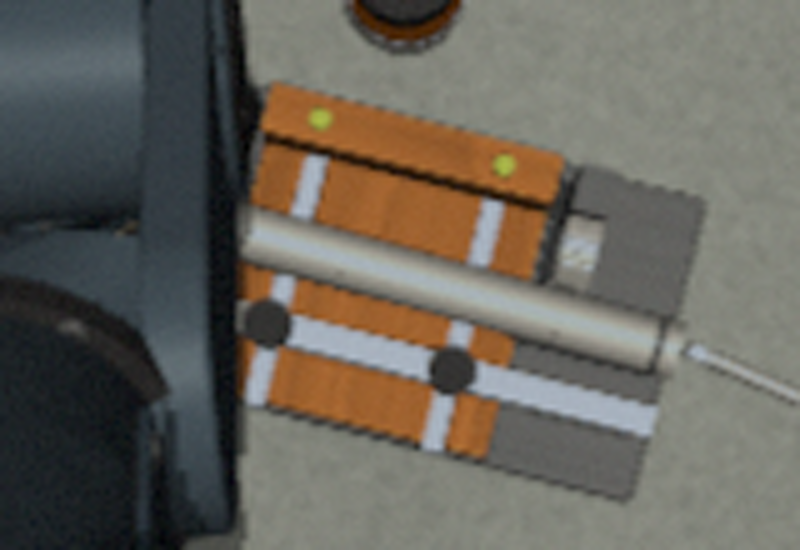

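View pics/s10.png

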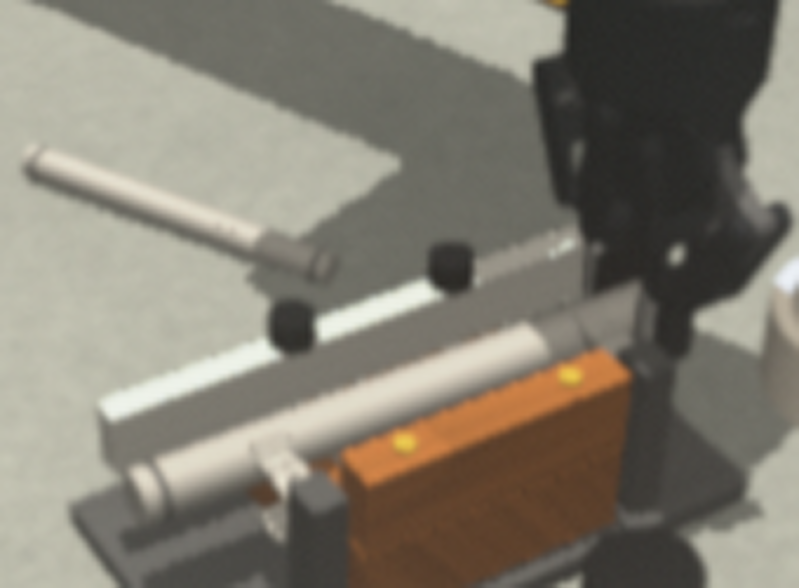

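Emit:
{"op": "step_arm", "data": {"travel": [[0,0,0.01],[0,0,0.03],[0,0,0.06],[0,0,0.1],[0,0,0.13]], "rot": [[0,0,0],[0,0,0],[0,0,0],[0,0,0],[0,0,0]], "hand": [0.39,0.39,0.39,0.39,0.39]}}

```text
time: 11.55
eef_pos: [0.5539, 0.1601, 0.153]
eef_rot: [0.701, -0.701, 0.09, -0.092]
ft_force: [-0.2, -0.3, 0.2]
gripper_width: 0.0261
```

Emit:
{"op": "step_arm", "data": {"travel": [[0,0.06,0],[0,0.12,0],[0,0.18,0],[0,0.2,0],[0,0.2,0]], "rot": [[0,0,0],[0,0,0],[0,0,0],[0,0,0],[0,0,0]], "hand": [0,-0.4,-0.8,-1,-1]}}

```text
time: 12.05
eef_pos: [0.553, 0.3225, 0.1513]
eef_rot: [0.702, -0.701, 0.089, -0.09]
ft_force: [-0.6, -0.5, -0.8]
gripper_width: 0.0853
```

```bash
python3 -c "
from plan import *
show()
d=cam('top');crop(d,210,135,370,245,5,'pics/t11.png');d=cam('scene');crop(d,200,120,370,245,4.7,'pics/s11.png')"
```

```text
t 12.05 own [-33.5 257.5] z 151.3 F own [-0.49 -0.66] -0.76 w 85.3 q [0.35 0.64 1.47 0.   1.03 0.61]
```

View pics/t11.png

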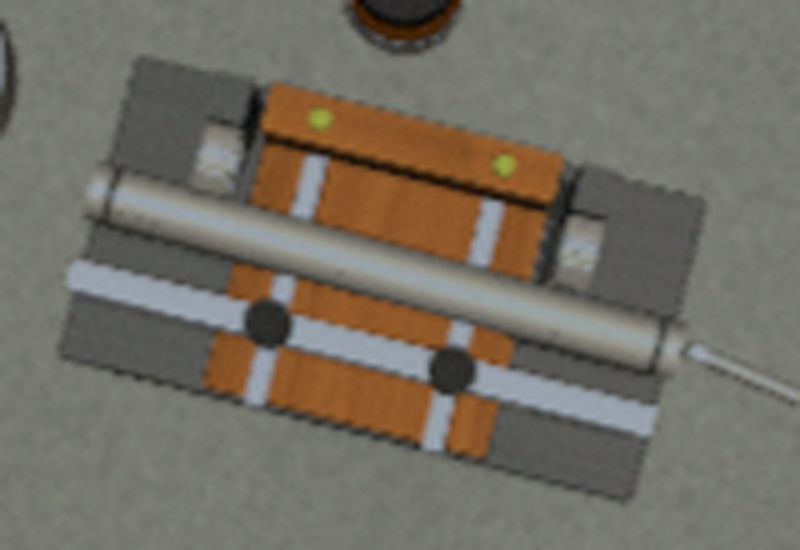

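View pics/s11.png

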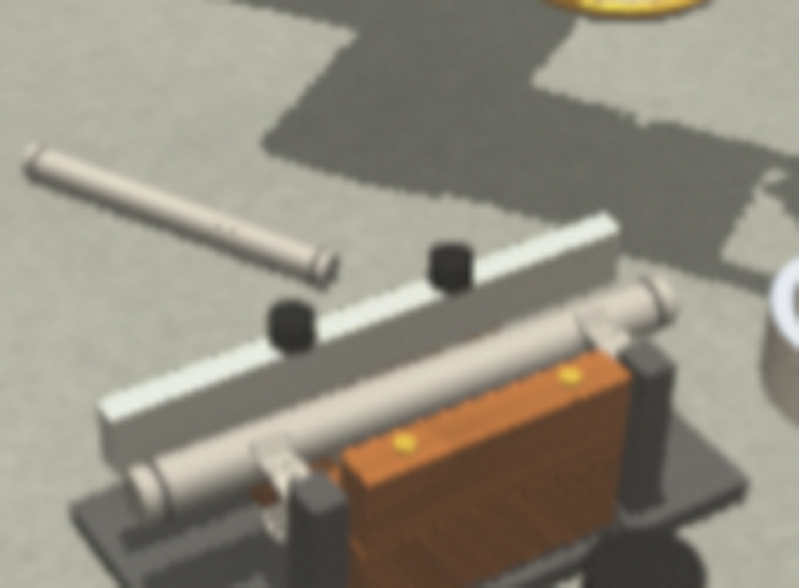

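```bash
python3 -c "
from plan import *
d=cam('top');c=lambda p,z: onz(d,np.array(p)/5+[210,135]-0.4,z)
for p in [(88,192),(686,345),(388,268)]: print(own(c(p,.061)))
for p in [(82,267),(640,405),(360,334)]: print('fence',own(c(p,.079)))
for p in [(264,143),(545,208)]: print('block',own(c(p,.086)))
show();go(-22,0,.15)
"
```

```text
[  1.43610386 114.78322016]
[ 9.20186217e-02 -1.18730591e+02]
[ 1.04933552 -2.50056817]
fence [-27.60231212 107.34868829]
fence [ -27.02693029 -105.69167035]
fence [-26.68694556   1.20407437]
block [32.88947769 52.650163  ]
block [ 34.69638739 -53.84021928]
t 12.2 own [-32.4 253.8] z 150.8 F own [ 0.63 -0.12] 0.18 w 85.2 q [ 0.35  0.64  1.47 -0.    1.03  0.61]
travel [-0.061  -0.3117 -0.001 ] turn [ 0.0007 -0.0005  0.016 ] [-8.000e-04 -1.100e-03 -1.984e+00]
```

Emit:
{"op": "step_arm", "data": {"travel": [[-0.01,-0.06,0],[-0.025,-0.12,0],[-0.04,-0.18,0],[-0.05,-0.24,0],[-0.06,-0.29,0]], "rot": [[0,0,0.016],[0,0,0.016],[0,0,0.016],[0,0,0.016],[0,0,0.016]], "hand": [-1,-1,-1,-1,-1]}}

```text
time: 12.7
eef_pos: [0.5042, 0.0841, 0.1511]
eef_rot: [-0.702, 0.702, -0.084, 0.083]
ft_force: [0.9, 1.0, 0.9]
gripper_width: 0.0851
```

Emit:
{"op": "step_arm", "data": {"travel": [[0,-0.02,0],[0,-0.02,0],[0,-0.02,0],[0,-0.02,0]], "rot": [[0,0,0],[0,0,0],[0,0,0],[0,0,0]], "hand": [-1,-1,-1,-1]}}

```text
time: 13.1
eef_pos: [0.5054, 0.0721, 0.151]
eef_rot: [0.702, -0.702, 0.082, -0.082]
ft_force: [-0.4, 0.2, 0.3]
gripper_width: 0.0857
```

```bash
python3 -c "
from plan import *
show();go(-25,0,.11)"
```

```text
t 13.1 own [-21.7   3. ] z 151.0 F own [-0.48  0.11] 0.3 w 85.7 q [-0.08  0.49  1.8   0.    0.85  0.16]
travel [-0.0049 -0.0027 -0.0512] turn [-0.0001  0.     -0.0003] [-0.0000e+00 -2.0000e-04  1.9997e+00]
```

Emit:
{"op": "step_arm", "data": {"travel": [[-0.005,-0.003,0],[-0.005,-0.003,-0.03],[-0.005,-0.003,-0.051],[-0.005,-0.003,-0.051],[-0.005,-0.003,-0.051]], "rot": [[0,0,0],[0,0,0],[0,0,0],[0,0,0],[0,0,0]], "hand": [-1,-1,-1,-1,-1]}}

```text
time: 13.6
eef_pos: [0.5011, 0.0702, 0.11]
eef_rot: [-0.702, 0.702, -0.082, 0.082]
ft_force: [-0.4, -0.0, -0.4]
gripper_width: 0.0855
```

```bash
python3 -c "
from plan import *
show();go(-25,0,.043)
d=cam('scene');crop(d,200,120,370,245,4.7,'pics/s12.png')"
```

```text
t 13.6 own [-25.4   0.1] z 110.0 F own [-0.38 -0.12] -0.44 w 85.5 q [-0.08  0.56  1.84 -0.    0.74  0.15]
travel [ 0.0004 -0.0003 -0.0837] turn [-0.     -0.0005 -0.0013] [ 8.0000e-04 -1.0000e-04  1.9987e+00]
```

View pics/s12.png

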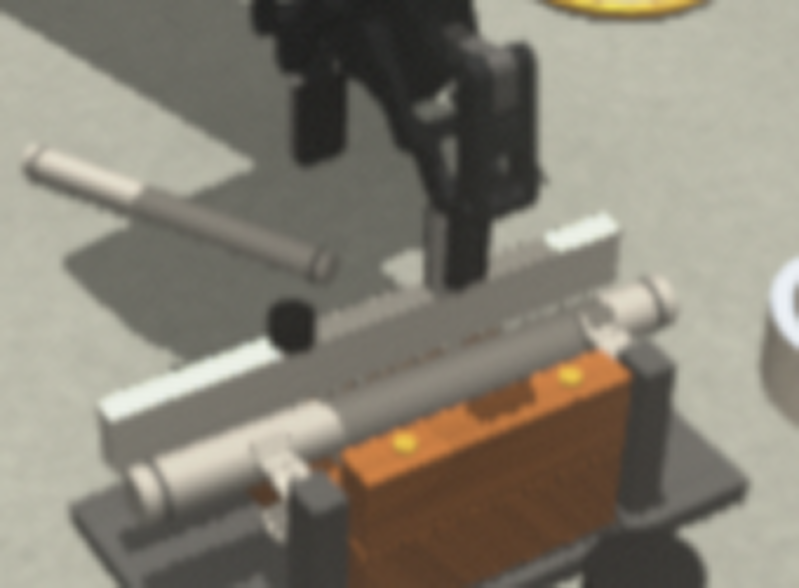

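Emit:
{"op": "step_arm", "data": {"travel": [[-0.0015,0.0003,0],[-0.0015,0.0003,-0.01],[-0.0015,0.0003,-0.02],[-0.0015,0.0003,-0.03],[-0.0015,0.0003,-0.03]], "rot": [[0,0,0],[0,0,0],[0,0,0],[0,0,0],[0,0,0]], "hand": [-1,-1,-1,-1,-1]}}

```text
time: 14.15
eef_pos: [0.4993, 0.0699, 0.0847]
eef_rot: [-0.702, 0.702, -0.083, 0.081]
ft_force: [0.5, 0.5, 0.0]
gripper_width: 0.0849
```

```bash
python3 -c "
from plan import *
show();go(-26.5,0,.043)
d=cam('scene');crop(d,200,120,370,245,4.7,'pics/s13.png')"
```

```text
t 14.15 own [-27.1  -0.6] z 84.7 F own [0.35 0.61] 0.0 w 84.9 q [-0.08  0.61  1.86 -0.    0.68  0.15]
travel [ 0.001   0.0006 -0.0521] turn [-0.0001 -0.0018 -0.0004] [ 2.8000e-03 -2.0000e-04  1.9996e+00]
```

View pics/s13.png

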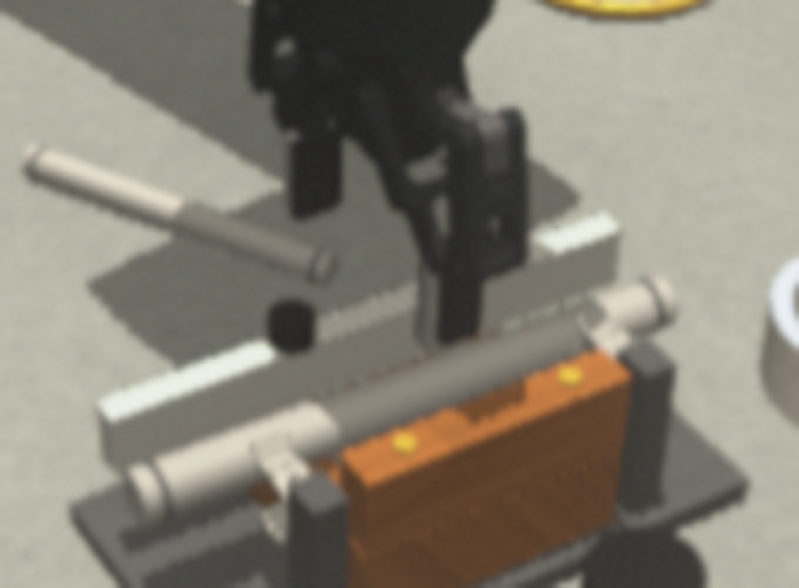

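```bash
python3 -c "
from plan import *
d=cam('scene')
for z in (.0847,.0977):
 for x in (15.4,23,30):
  for y in (-11.6,10.4): print(z,x,y,((proj(d,np.r_[W(x,y),z])[0]-[200,120])*4.7).round())"
```

```text
0.0847 15.4 -11.6 [415. 372.]
0.0847 15.4 10.4 [465. 352.]
0.0847 23 -11.6 [426. 383.]
0.0847 23 10.4 [477. 363.]
0.0847 30 -11.6 [437. 394.]
0.0847 30 10.4 [488. 374.]
0.0977 15.4 -11.6 [416. 344.]
0.0977 15.4 10.4 [467. 324.]
0.0977 23 -11.6 [427. 355.]
0.0977 23 10.4 [479. 335.]
0.0977 30 -11.6 [438. 366.]
0.0977 30 10.4 [490. 346.]
```

Emit:
{"op": "step_arm", "data": {"travel": [[0,0,-0.01],[0,0,-0.02],[0,0,-0.03],[0,0,-0.03]], "rot": [[0,0,0],[0,0,0],[0,0,0],[0,0,0]], "hand": [-1,-1,-1,-1]}}

```text
time: 14.65
eef_pos: [0.4993, 0.0699, 0.0607]
eef_rot: [-0.702, 0.702, -0.083, 0.081]
ft_force: [-0.1, -0.1, 0.0]
gripper_width: 0.0856
```

```bash
python3 -c "
from plan import *
show()
d=cam('scene');crop(d,200,120,370,245,4.7,'pics/s14.png')"
```

```text
t 14.65 own [-27.1  -0.6] z 60.7 F own [-0.11 -0.08] 0.03 w 85.6 q [-0.08  0.65  1.87 -0.    0.63  0.15]
```

View pics/s14.png

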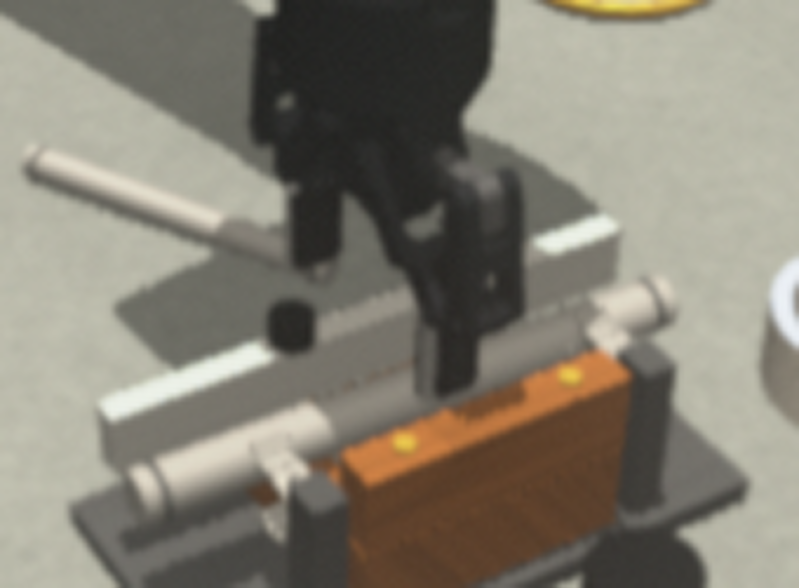

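Emit:
{"op": "step_arm", "data": {"travel": [[0,0,-0.006],[0,0,-0.012],[0,0,-0.018],[0,0,-0.022],[0,0,-0.022]], "rot": [[0,0,0],[0,0,0],[0,0,0],[0,0,0],[0,0,0]], "hand": [-1,-1,-1,-1,-1]}}

```text
time: 15.2
eef_pos: [0.4999, 0.0699, 0.0439]
eef_rot: [-0.702, 0.702, -0.083, 0.082]
ft_force: [0.2, 0.6, -0.2]
gripper_width: 0.0851
```

```bash
python3 -c "
from plan import *
show()
d=cam('scene');crop(d,200,120,370,245,4.7,'pics/s15.png');d=cam('top');crop(d,210,135,370,245,5,'pics/t15.png')"
```

```text
t 15.2 own [-26.5  -0.5] z 43.9 F own [0.04 0.68] -0.21 w 85.1 q [-0.08  0.68  1.87 -0.    0.59  0.15]
```

View pics/s15.png

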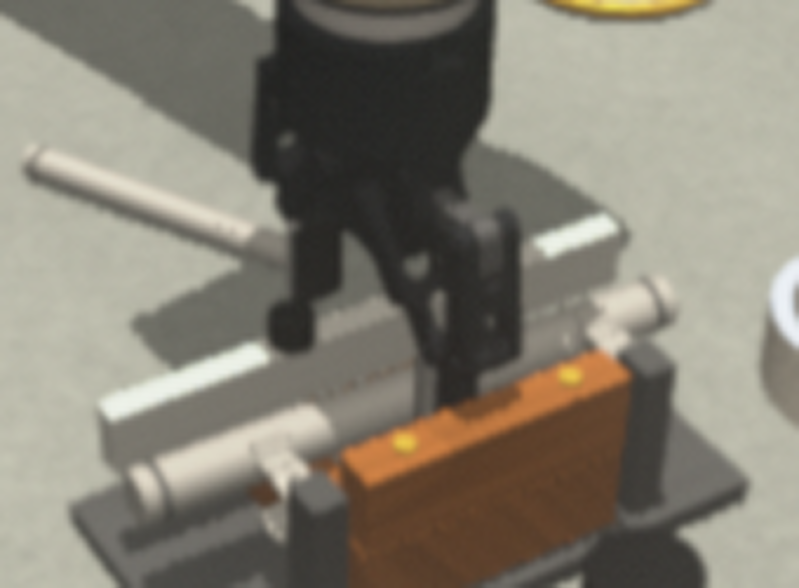

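Emit:
{"op": "step_arm", "data": {"travel": [[-0.0015,0.0004,-0.002],[-0.003,0.0007,-0.002],[-0.0045,0.0011,-0.002],[-0.006,0.0014,-0.002],[-0.0075,0.0018,-0.002]], "rot": [[0,0,0],[0,0,0],[0,0,0],[0,0,0],[0,0,0]], "hand": [-1,-1,-1,-1,-1]}}

```text
time: 15.8
eef_pos: [0.4946, 0.0713, 0.043]
eef_rot: [0.702, -0.702, 0.082, -0.083]
ft_force: [0.2, -0.1, 0.4]
gripper_width: 0.0854
```

Emit:
{"op": "step_arm", "data": {"travel": [[-0.001,0.0002,0],[-0.002,0.0005,0],[-0.003,0.0007,0],[-0.004,0.001,0],[-0.005,0.0012,0]], "rot": [[0,0,0],[0,0,0],[0,0,0],[0,0,0],[0,0,0]], "hand": [-1,-1,-1,-1,-1]}}

```text
time: 16.3
eef_pos: [0.4902, 0.0723, 0.0428]
eef_rot: [0.702, -0.702, 0.082, -0.082]
ft_force: [-0.1, -0.3, -0.1]
gripper_width: 0.0852
```

```bash
python3 -c "
from plan import *
show()
d=cam('scene');crop(d,200,120,370,245,4.7,'pics/s16.png');d=cam('top');crop(d,210,135,370,245,5,'pics/t16.png')"
```

```text
t 16.3 own [-36.5  -0.4] z 42.8 F own [-0.05 -0.36] -0.13 w 85.2 q [-0.08  0.68  1.9   0.    0.56  0.15]
```

View pics/s16.png

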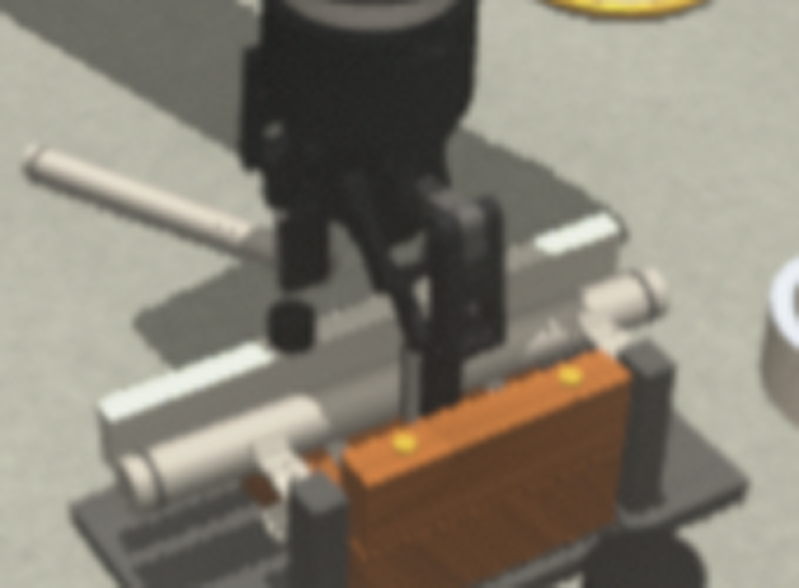

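View pics/t16.png

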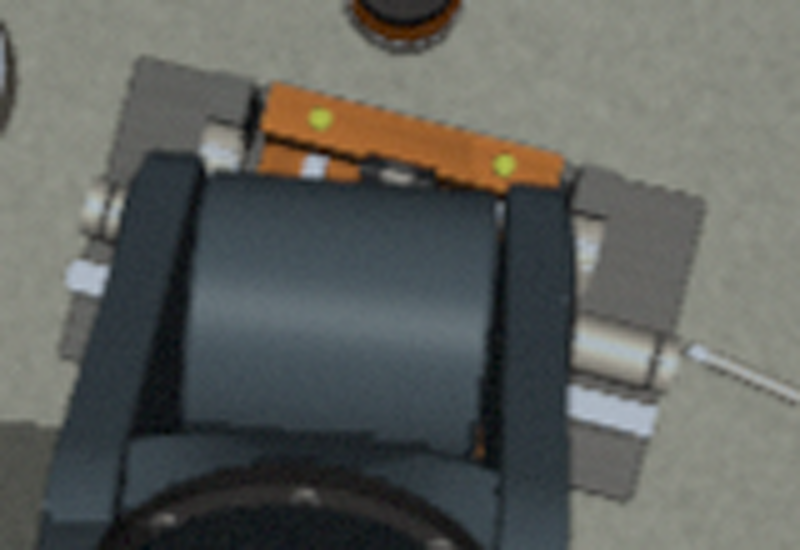

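Emit:
{"op": "step_arm", "data": {"travel": [[-0.001,0.0002,0],[-0.002,0.0005,0],[-0.003,0.0007,0],[-0.004,0.001,0],[-0.005,0.0012,0]], "rot": [[0,0,0],[0,0,0],[0,0,0],[0,0,0],[0,0,0]], "hand": [-1,-1,-1,-1,-1]}}

```text
time: 16.9
eef_pos: [0.4862, 0.0733, 0.0429]
eef_rot: [0.702, -0.702, 0.082, -0.082]
ft_force: [0.4, -0.6, 0.7]
gripper_width: 0.0855
```

Emit:
{"op": "step_arm", "data": {"travel": [[-0.0008,0.0002,0],[-0.0016,0.0004,0],[-0.0024,0.0006,0],[-0.0032,0.0008,0],[-0.004,0.001,0]], "rot": [[0,0,0],[0,0,0],[0,0,0],[0,0,0],[0,0,0]], "hand": [-1,-1,-1,-1,-1]}}

```text
time: 17.4
eef_pos: [0.4836, 0.0739, 0.0429]
eef_rot: [-0.702, 0.702, -0.082, 0.083]
ft_force: [1.4, -0.8, 1.1]
gripper_width: 0.0851
```

```bash
python3 -c "
from plan import *
show()
d=cam('scene');crop(d,200,120,370,245,4.7,'pics/s17.png');d=cam('top');crop(d,210,135,370,245,5,'pics/t17.png')"
```

```text
t 17.4 own [-43.3  -0.3] z 42.9 F own [ 1.54 -0.5 ] 1.14 w 85.1 q [-0.08  0.68  1.91 -0.    0.55  0.16]
```

View pics/s17.png

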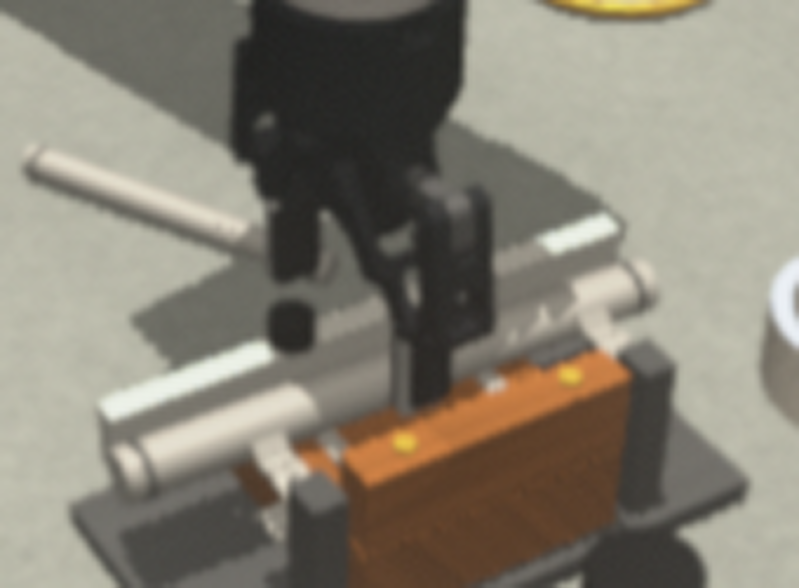

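View pics/t17.png

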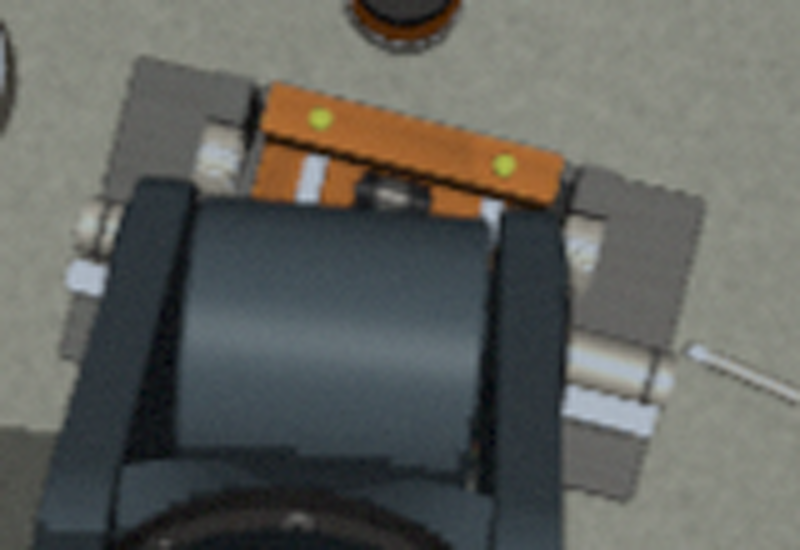

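Emit:
{"op": "step_arm", "data": {"travel": [[-0.0004,0.0001,0],[-0.0008,0.0002,0],[-0.0012,0.0003,0],[-0.0012,0.0003,0]], "rot": [[0,0,0],[0,0,0],[0,0,0],[0,0,0]], "hand": [-1,-1,-1,-1]}}

```text
time: 17.9
eef_pos: [0.4832, 0.0741, 0.0431]
eef_rot: [0.702, -0.702, 0.081, -0.083]
ft_force: [3.4, -1.4, 2.2]
gripper_width: 0.0859
```

```bash
python3 -c "
from plan import *
show()
d=cam('top');show();cam('top');show();cam('top');show()"
```

```text
t 17.9 own [-43.8  -0.2] z 43.1 F own [ 3.66 -0.52] 2.19 w 85.9 q [-0.08  0.67  1.92 -0.    0.55  0.16]
t 17.95 own [-43.8  -0.2] z 43.1 F own [3.29 0.6 ] 1.79 w 85.4 q [-0.08  0.67  1.92 -0.    0.55  0.16]
t 18.0 own [-43.8  -0.3] z 43.1 F own [ 3.01 -0.69] 1.87 w 85.5 q [-0.08  0.67  1.92 -0.    0.55  0.16]
t 18.05 own [-43.8  -0.2] z 43.1 F own [ 3.45 -0.56] 3.55 w 85.3 q [-0.08  0.67  1.92 -0.    0.55  0.16]
```

```bash
python3 -c "
from plan import *
d=cam('top')
f=d['frame']; a=cv2.resize(f[165:200,218:243],None,fx=15,fy=15,interpolation=cv2.INTER_CUBIC);b=cv2.resize(f[195:230,320:350],None,fx=15,fy=15,interpolation=cv2.INTER_CUBIC)
cv2.imwrite('pics/t18.png',np.hstack([a[:525,:370],b[:525,:425]]))
d=cam('scene');crop(d,215,170,345,230,6,'pics/s18.png')"
```

```text
(no output)
```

View pics/t18.png

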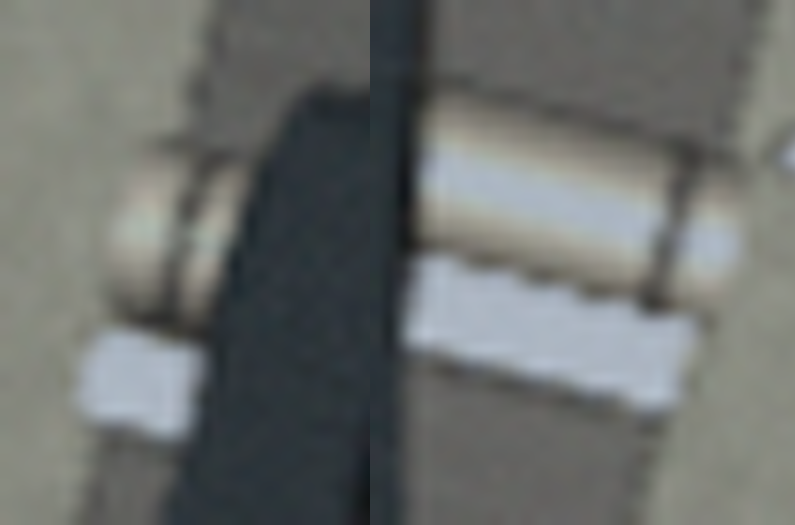

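View pics/s18.png

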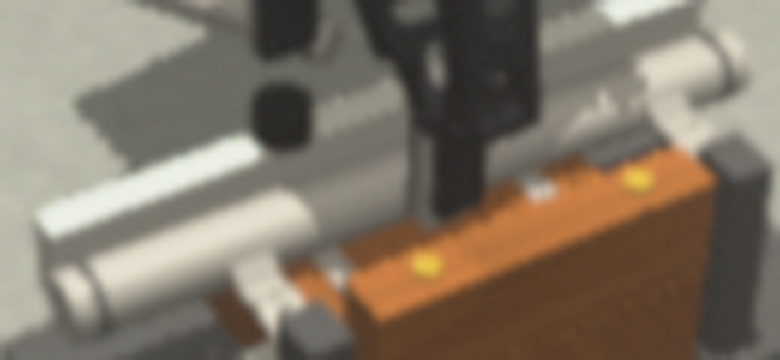

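```bash
python3 -c "
from plan import *
d=cam('top');c=lambda x,y,z: own(onz(d,np.array([x,y])-.47,z))
print('L',c(218+112/15,165+238/15,.061),'R',c(320+368/15,195+235/15,.061))
print('fence L',c(218+95/15,165+325/15,.079),c(218+200/15,165+350/15,.079),'R',c(320+40/15,195+250/15,.079),c(320+315/15,195+315/15,.079))
# line edges of bar silhouettes (back edge) 
print('back', c(320+60/15,195+85/15,.061),c(320+300/15,195+148/15,.061), 'L',c(218+160/15,165+148/15,.061))
show()"
```

```text
L [-13.19991103 115.31580264] R [ -13.26798577 -116.67279762]
fence L [-25.31501318 112.02993908] [-25.16343787  98.66567997] R [-26.03967012 -76.11881559] [ -25.58404536 -110.91374625]
back [ -4.32811508 -74.60251565] [  -4.70361812 -105.78654257] L [ -0.67876419 112.29072311]
t 18.2 own [-43.8  -0.2] z 43.1 F own [ 4.81 -0.41] 2.9 w 85.6 q [-0.08  0.67  1.92 -0.    0.55  0.16]
```

Emit:
{"op": "step_arm", "data": {"travel": [[0.001,-0.0002,0],[0.002,-0.0005,0],[0.004,-0.001,0],[0.007,-0.0017,0],[0.01,-0.0024,0]], "rot": [[0,0,0],[0,0,0],[0,0,0],[0,0,0],[0,0,0]], "hand": [-1,-1,-1,-1,-1]}}

```text
time: 18.7
eef_pos: [0.4881, 0.0726, 0.0422]
eef_rot: [-0.702, 0.702, -0.084, 0.081]
ft_force: [-0.3, 0.3, 0.1]
gripper_width: 0.0854
```

Emit:
{"op": "step_arm", "data": {"travel": [[0,0,0],[0,0,0.02],[0,0,0.06],[0,0,0.11],[0,0,0.14]], "rot": [[0,0,0],[0,0,0],[0,0,0],[0,0,0],[0,0,0]], "hand": [-1,-1,-1,-1,-1]}}

```text
time: 19.2
eef_pos: [0.4901, 0.0724, 0.1568]
eef_rot: [0.702, -0.702, 0.082, -0.083]
ft_force: [0.1, 0.1, 0.1]
gripper_width: 0.085
```

Emit:
{"op": "step_arm", "data": {"travel": [[0,0.06,0],[0,0.12,0],[0,0.18,0],[0,0.24,0],[0,0.3,0]], "rot": [[0,0,0],[0,0,0],[0,0,0],[0,0,0],[0,0,0]], "hand": [-1,-1,-1,-1,-1]}}

```text
time: 19.7
eef_pos: [0.489, 0.314, 0.1545]
eef_rot: [-0.702, 0.703, -0.083, 0.082]
ft_force: [0.3, -0.6, -0.1]
gripper_width: 0.0856
```

```bash
python3 -c "
from plan import *
show()
d=cam('scene');crop(d,200,120,370,245,4.7,'pics/s19.png');d=cam('top');crop(d,210,135,370,245,5,'pics/t19.png')"
```

```text
t 19.7 own [-93.8 234.4] z 154.5 F own [ 0.42 -0.54] -0.11 w 85.6 q [ 0.38  0.57  1.62 -0.    0.96  0.61]
```

View pics/s19.png

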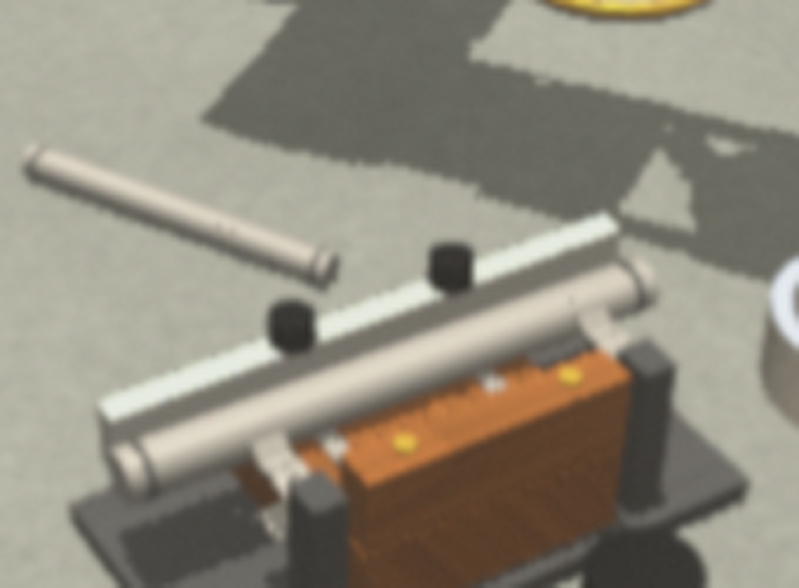

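View pics/t19.png

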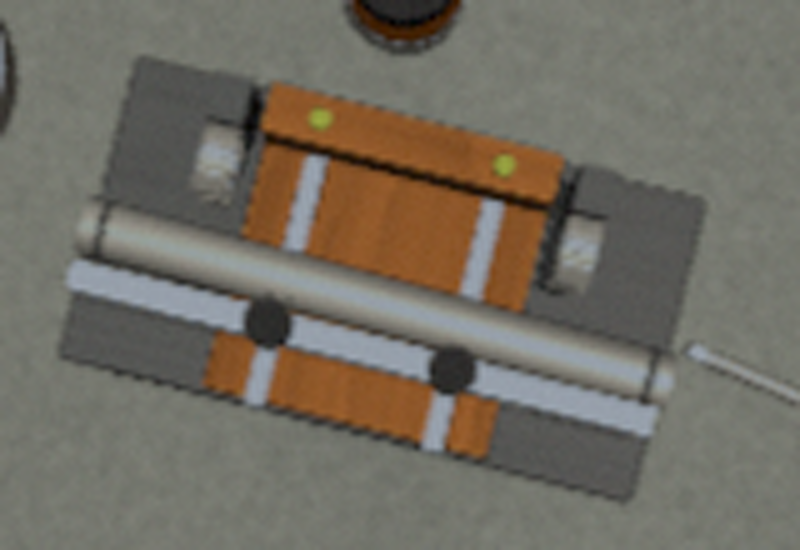

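```bash
cat > prof.py <<'E'
from plan import *
d=cam('top'); f=cv2.cvtColor(d['frame'],cv2.COLOR_BGR2GRAY).astype(np.float32)
f0=cv2.cvtColor(cv2.imread('pics/top0.png'),cv2.COLOR_BGR2GRAY).astype(np.float32)
def rect(f,z):
    X=np.arange(10,-50,-.25);Y=np.arange(118,-118,-.5)
    g=np.array([[*W(x,y),z] for x in X for y in Y]); p=proj(d,g).astype(np.float32).reshape(len(X),len(Y),2)
    return X,Y,cv2.remap(f,p[...,0],p[...,1],cv2.INTER_CUBIC)
X,Y,r=rect(f,.070); _,_,r0=rect(f0,.070)
cv2.imwrite('pics/rect_%s.png'%__import__('sys').argv[1],cv2.resize(np.vstack([r,r0]).clip(0,255).astype(np.uint8),None,fx=1.6,fy=1.2))
for y in range(105,-106,-15):
    j=np.argmin(abs(Y-y)); s=slice(j-4,j+5); q=r[:,s].mean(1);q0=r0[:,s].mean(1)
    m=(X<-17)&(X>-33); k=np.argmin(np.where(m,q,999)); 
    def edge(v):  # fence front (upper) edge half-level & back edge
        mm=np.where((X<-20)&(X>-45))[0]; g=np.gradient(cv2.GaussianBlur(v.reshape(-1,1),(1,9),0).ravel()); return X[mm[np.argmax(g[mm])]],X[mm[np.argmin(g[mm])]]
    print(y,'valley',X[k],q[k].round(),'fence now',edge(q),'then',edge(q0))
E
python3 prof.py a
```

```text
105 valley -22.0 42.0 fence now (np.float64(-24.25), np.float64(-36.0)) then (np.float64(-24.75), np.float64(-36.0))
90 valley -22.5 55.0 fence now (np.float64(-24.5), np.float64(-36.0)) then (np.float64(-24.75), np.float64(-36.0))
75 valley -22.75 55.0 fence now (np.float64(-24.5), np.float64(-36.25)) then (np.float64(-24.75), np.float64(-36.25))
60 valley -22.75 58.0 fence now (np.float64(-24.5), np.float64(-36.25)) then (np.float64(-24.75), np.float64(-36.0))
45 valley -23.0 67.0 fence now (np.float64(-24.25), np.float64(-36.0)) then (np.float64(-24.25), np.float64(-36.0))
30 valley -31.75 41.0 fence now (np.float64(-38.0), np.float64(-21.5)) then (np.float64(-38.0), np.float64(-23.0))
15 valley -23.25 73.0 fence now (np.float64(-24.75), np.float64(-36.25)) then (np.float64(-25.0), np.float64(-36.25))
0 valley -23.25 73.0 fence now (np.float64(-25.0), np.float64(-36.25)) then (np.float64(-25.0), np.float64(-36.25))
-15 valley -23.5 79.0 fence now (np.float64(-25.25), np.float64(-36.5)) then (np.float64(-25.25), np.float64(-36.5))
-30 valley -32.75 41.0 fence now (np.float64(-39.5), np.float64(-22.75)) then (np.float64(-39.5), np.float64(-22.75))
-45 valley -23.75 88.0 fence now (np.float64(-25.0), np.float64(-36.5)) then (np.float64(-25.0), np.float64(-36.5))
-60 valley -24.0 91.0 fence now (np.float64(-25.75), np.float64(-36.75)) then (np.float64(-25.25), np.float64(-36.75))
-75 valley -24.0 92.0 fence now (np.float64(-25.5), np.float64(-37.0)) then (np.float64(-25.5), np.float64(-37.0))
-90 valley -24.0 99.0 fence now (np.float64(-25.75), np.float64(-37.0)) then (np.float64(-25.5), np.float64(-37.0))
-105 valley -24.0 82.0 fence now (np.float64(-25.75), np.float64(-37.0)) then (np.float64(-25.75), np.float64(-36.75))
```

View pics/rect_a.png

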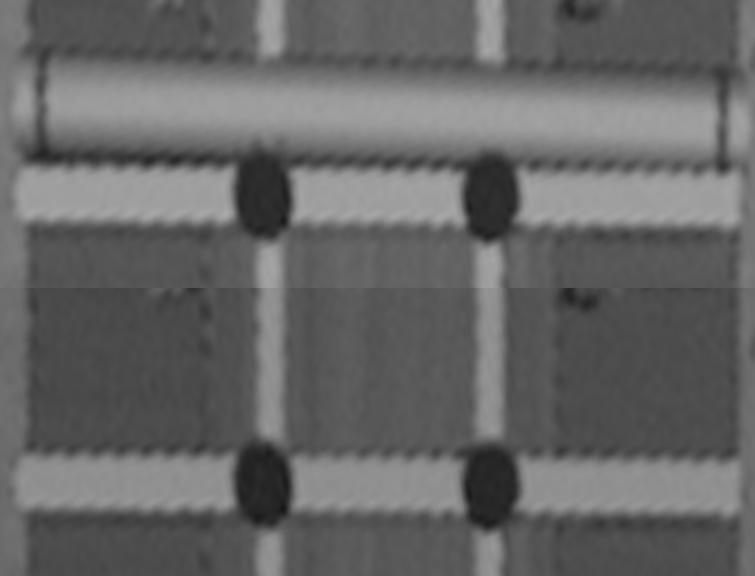

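```bash
cat > fit.py <<'E'
from prof import *
g=cv2.GaussianBlur(r,(1,7),0); gx=np.gradient(g,axis=0)
g0=cv2.GaussianBlur(r0,(1,7),0); gx0=np.gradient(g0,axis=0)
def sub(col,mask,sign):
    v=np.where(mask,sign*col,-1e9); k=int(np.argmax(v)); 
    a,b,c=sign*col[k-1],sign*col[k],sign*col[k+1]; o=.5*(a-c)/(a-2*b+c); return X[k]-.25*o
res={}
for name,G,lo,hi,s in(('fence_front',gx,-28,-22.5,1),('fence_front0',gx0,-28,-22.5,1),('fence_back',gx,-40,-33,-1),('fence_back0',gx0,-40,-33,-1),('bar_back',gx,-6,5,1),('bar_front',gx,-23.5,-17,-1)):
    ys=[];xs=[]
    for j,y in enumerate(Y):
        if abs(y)>105 or 22<abs(y)<48: continue
        ys.append(y);xs.append(sub(G[:,j],(X<hi)&(X>lo),s))
    ys=np.array(ys);xs=np.array(xs)
    for _ in range(3):
        p=np.polyfit(ys,xs,1);e=abs(xs-np.polyval(p,ys));k=e<max(.6,2*np.median(e));ys,xs=ys[k],xs[k]
    print(name,'x(+105)',np.polyval(p,105).round(2),'x(0)',p[1].round(2),'x(-105)',np.polyval(p,-105).round(2),len(ys),e[k].mean().round(2))
E
python3 fit.py b | grep _
```

```text
fence_front x(+105) -24.32 x(0) -25.15 x(-105) -25.98 316 0.2
fence_front0 x(+105) -24.62 x(0) -25.17 x(-105) -25.71 318 0.19
fence_back x(+105) -36.01 x(0) -36.5 x(-105) -36.99 317 0.16
fence_back0 x(+105) -36.0 x(0) -36.49 x(-105) -36.98 314 0.16
bar_back x(+105) -2.38 x(0) -4.18 x(-105) -5.98 213 0.27
bar_front x(+105) -21.14 x(0) -22.13 x(-105) -23.12 253 0.37
```

```bash
cat >> fit.py <<'E'
T=d["camera_from_world"];C=-T[:3,:3].T@T[:3,3]; co=own(C); print('_cam own',co,C[2])
cx,cz=co[0],C[2]*1000
def plane(x,z,zp=70): # shadow of point (x,z) on plane zp from camera
    return cx+(x-cx)*(cz-zp)/(cz-z)
def silh(a,side):
    ang=np.arctan2(cz-61,cx-a); D=np.hypot(cz-61,cx-a); b=np.arccos(11/D); t=ang-side*b
    return plane(a+11*np.cos(t),61+11*np.sin(t))
from scipy.optimize import brentq
ff=lambda m: brentq(lambda f: plane(f,79)-m,-60,10)
print('_face from front edge',[round(ff(m),2) for m in(-24.5,-25.16,-25.85)],'from back edge',[round(ff(m)+12,2) for m in(-36,-36.5,-37)])
print('_axis from back edge',[round(brentq(lambda a:silh(a,1)-m,-40,20),2) for m in(-2.38,-4.18,-5.98)],'front',[round(brentq(lambda a:silh(a,-1)-m,-40,20),2) for m in(-21.14,-22.13,-23.12)])
E
python3 fit.py b | grep _
```

```text
fence_front x(+105) -24.33 x(0) -25.16 x(-105) -26.0 317 0.21
fence_front0 x(+105) -24.62 x(0) -25.17 x(-105) -25.71 318 0.19
fence_back x(+105) -36.02 x(0) -36.5 x(-105) -36.98 318 0.16
fence_back0 x(+105) -36.0 x(0) -36.49 x(-105) -36.98 314 0.16
bar_back x(+105) -2.32 x(0) -4.27 x(-105) -6.23 236 0.32
bar_front x(+105) -21.12 x(0) -22.17 x(-105) -23.23 246 0.34
_cam own [-73.53090328 -23.54319797] 1.0132884833123004
_face from front edge [-24.97, -25.62, -26.3] from back edge [-24.36, -24.85, -25.35]
_axis from back edge [-12.73, -14.55, -16.36] front [-9.62, -10.62, -11.62]
```

```bash
python3 - <<'E'
from plan import *
d=cam('top')
def R(y0,y1):
    X=np.arange(8,-42,-.12);Y=np.arange(y1,y0,-.12)
    g=np.array([[*W(x,y),.070] for x in X for y in Y]); p=proj(d,g).astype(np.float32).reshape(len(X),len(Y),2)
    return cv2.remap(d['frame'],p[...,0],p[...,1],cv2.INTER_LINEAR)
a=R(75,120);b=R(-120,-75);o=np.hstack([a,np.zeros((a.shape[0],6,3),np.uint8),b]);print(o.shape)
o=cv2.convertScaleAbs(o,alpha=1.5)
for x in (0,-10,-20,-30,-40):
    i=int((8-x)/.12); cv2.line(o,(0,i),(8,i),(0,0,255),1); cv2.line(o,(o.shape[1]-8,i),(o.shape[1],i),(0,0,255),1)
cv2.imwrite('pics/ends20.png',o)
d=cam('scene');crop(d,215,170,275,230,9,'pics/s20a.png');crop(d,300,165,350,215,9,'pics/s20b.png')
E
```

```text
(417, 756, 3)
```

View pics/ends20.png

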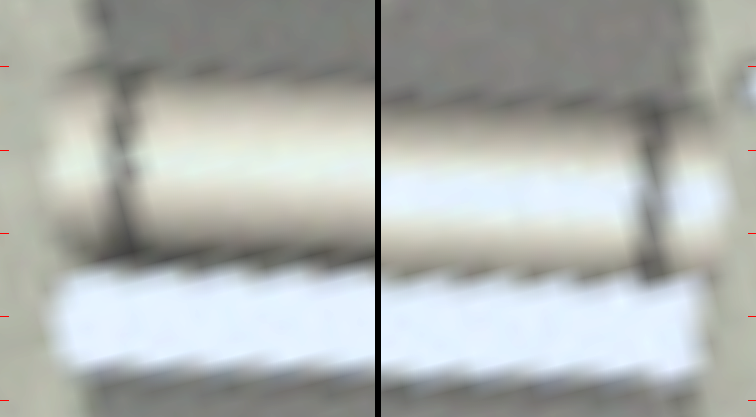

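View pics/s20a.png

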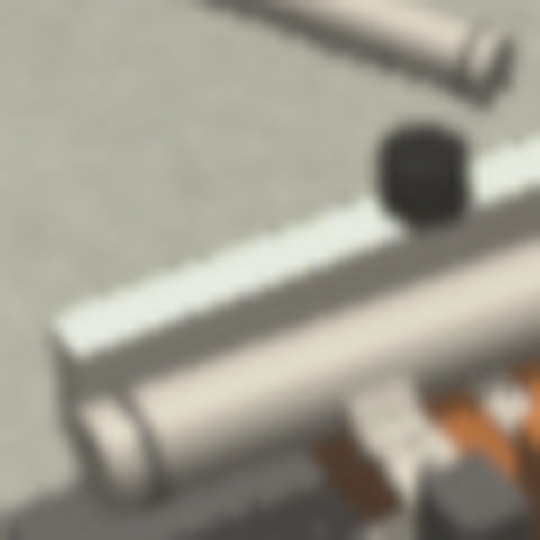

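View pics/s20b.png

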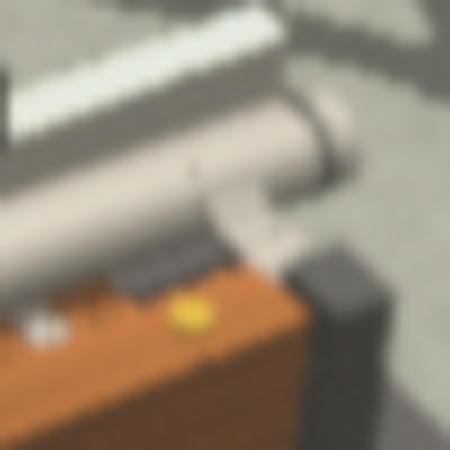

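```bash
cat > scn.py <<'E'
from plan import *
d=cam('scene'); f=cv2.cvtColor(d['frame'],cv2.COLOR_BGR2GRAY).astype(np.float32)
T=d["camera_from_world"];C=-T[:3,:3].T@T[:3,3]
def sil(a,y):  # upper/front silhouette row of bar with axis x=a at own y: min row over circle
    th=np.linspace(0,2*np.pi,361); P=np.array([[*W(a+11*np.cos(t),y),.061+.011*np.sin(t)] for t in th]); return proj(d,P)
face0,face_s=-25.4,.0062   # face x at y=0, slope
for y in (95,85,60,10,0,-10,-55,-60,-70,-80,-90,-100):
    fx=face0+face_s*y
    e=proj(d,np.array([[*W(fx,y),.079]]))[0]; col=e[0]
    # vertical profile
    rows=np.arange(e[1]-8,e[1]+25,.1).astype(np.float32); v=cv2.remap(f,np.full((len(rows),1),col,np.float32),rows.reshape(-1,1),cv2.INTER_CUBIC).ravel()
    v=cv2.GaussianBlur(v.reshape(-1,1),(1,9),0).ravel(); g=np.gradient(v)
    k=np.argmin(np.where(abs(rows-e[1])<4,g,99)); m=(rows>rows[k]+2)&(rows<rows[k]+14); k2=np.argmax(np.where(m,g,-99))
    pred=[]
    for gap in (0,2):
        best=99999
        for yy in np.arange(y-40,y+41,1.0):
            s=sil(face0+face_s*yy+11+gap,yy); i=np.where(abs(s[:,0]-col)<.6)[0]
            if len(i): best=min(best,s[i,1].min())
        pred.append(best-e[1])
    D=rows[k2]-rows[k]
    print(y,'top edge err',round(rows[k]-e[1],2),'meas sep',round(D,2),'pred gap0,2',np.round(pred,2),'gap',round(2*(D-pred[0])/(pred[1]-pred[0]),2))
E
python3 scn.py
```

```text
95 top edge err 0.8 meas sep 6.9 pred gap0,2 [5.34 6.15] gap 3.87
85 top edge err 1.0 meas sep 6.1 pred gap0,2 [5.36 6.18] gap 1.82
60 top edge err 0.9 meas sep 6.1 pred gap0,2 [5.45 6.26] gap 1.61
10 top edge err 1.2 meas sep 6.0 pred gap0,2 [5.59 6.41] gap 1.0
0 top edge err 0.5 meas sep 6.9 pred gap0,2 [5.62 6.44] gap 3.11
-10 top edge err 0.7 meas sep 6.0 pred gap0,2 [5.64 6.48] gap 0.85
-55 top edge err 1.2 meas sep 6.0 pred gap0,2 [5.76 6.64] gap 0.54
-60 top edge err 1.2 meas sep 6.0 pred gap0,2 [5.77 6.65] gap 0.52
-70 top edge err 1.3 meas sep 6.0 pred gap0,2 [5.81 6.69] gap 0.44
-80 top edge err 0.5 meas sep 6.8 pred gap0,2 [5.84 6.72] gap 2.18
-90 top edge err 0.5 meas sep 6.9 pred gap0,2 [5.88 6.76] gap 2.3
-100 top edge err 1.3 meas sep 5.2 pred gap0,2 [5.91 6.81] gap -1.58
```

```bash
python3 -c "
from plan import *
show();go(-36,45,.155)"
```

```text
t 20.1 own [-92.1 231.5] z 154.6 F own [-0.19 -0.28] -0.17 w 85.3 q [ 0.37  0.57  1.62 -0.    0.96  0.61]
travel [ 0.0142 -0.243   0.0005] turn [ 0.0005 -0.0008  0.0008] [-1.3000e-03 -7.0000e-04 -1.9992e+00]
```

Emit:
{"op": "step_arm", "data": {"travel": [[0.003,-0.06,0],[0.007,-0.12,0],[0.011,-0.18,0],[0.0142,-0.243,0],[0.0142,-0.243,0]], "rot": [[0,0,0],[0,0,0],[0,0,0],[0,0,0],[0,0,0]], "hand": [-1,-1,-1,-1,-1]}}

```text
time: 20.6
eef_pos: [0.5019, 0.1113, 0.155]
eef_rot: [-0.701, 0.702, -0.086, 0.086]
ft_force: [-0.2, 0.8, -0.2]
gripper_width: 0.0852
```

Emit:
{"op": "step_arm", "data": {"travel": [[0,0,0],[0,0,0],[0,0,-0.03],[0,0,-0.06],[0,0,-0.06]], "rot": [[0,0,0],[0,0,0],[0,0,0],[0,0,0],[0,0,0]], "hand": [-1,-1,-1,-1,-1]}}

```text
time: 21.1
eef_pos: [0.4989, 0.1194, 0.1046]
eef_rot: [-0.702, 0.703, -0.084, 0.079]
ft_force: [-1.4, 0.3, 0.1]
gripper_width: 0.0852
```

```bash
python3 -c "
from plan import *
show();go(-36,45,.043)"
```

```text
t 21.1 own [-39.   47.4] z 104.6 F own [-1.44 -0.08] 0.15 w 85.2 q [0.02 0.58 1.82 0.   0.75 0.25]
travel [ 0.0029 -0.0038 -0.077 ] turn [-0.     -0.004  -0.0019] [ 6.3000e-03 -1.0000e-04  1.9981e+00]
```

Emit:
{"op": "step_arm", "data": {"travel": [[0.003,-0.003,0],[0.003,-0.003,-0.02],[0.003,-0.003,-0.04],[0.003,-0.003,-0.05],[0.003,-0.003,-0.05]], "rot": [[0,0,0],[0,0,0],[0,0,0],[0,0,0],[0,0,0]], "hand": [-1,-1,-1,-1,-1]}}

```text
time: 21.6
eef_pos: [0.5039, 0.1158, 0.0668]
eef_rot: [-0.702, 0.702, -0.082, 0.082]
ft_force: [-0.4, -0.1, 0.3]
gripper_width: 0.0856
```

```bash
python3 -c "
from plan import *
show();go(-36,45,.043)
d=cam('scene');crop(d,200,120,370,245,4.7,'pics/s21.png')"
```

```text
t 21.6 own [-33.3  45.2] z 66.8 F own [-0.36 -0.21] 0.31 w 85.6 q [ 0.01  0.65  1.83 -0.    0.66  0.24]
travel [-0.0033  0.0006 -0.0298] turn [ 0.     -0.0002 -0.0009] [4.0000e-04 0.0000e+00 1.9991e+00]
```

View pics/s21.png

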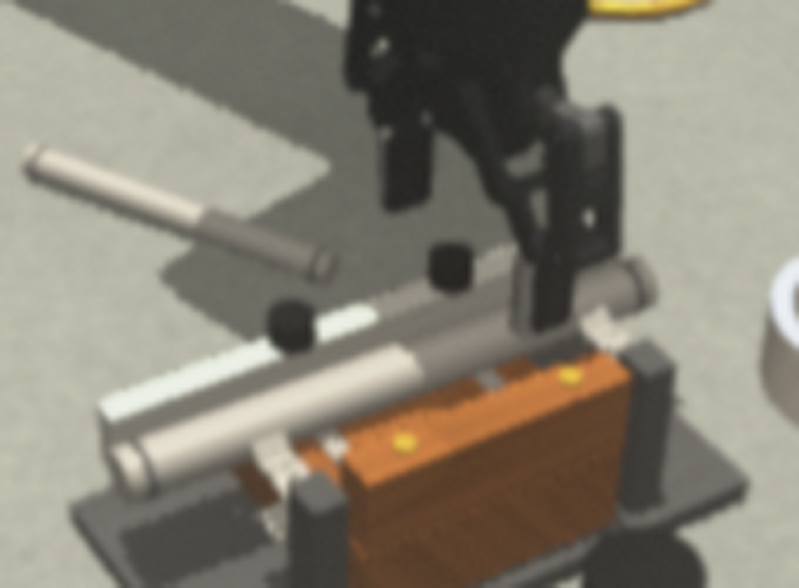

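Emit:
{"op": "step_arm", "data": {"travel": [[-0.002,0.0005,-0.01],[-0.002,0.0005,-0.02],[-0.002,0.0005,-0.03],[-0.002,0.0005,-0.03],[-0.002,0.0005,-0.03]], "rot": [[0,0,0],[0,0,0],[0,0,0],[0,0,0],[0,0,0]], "hand": [-1,-1,-1,-1,-1]}}

```text
time: 22.15
eef_pos: [0.502, 0.1159, 0.0425]
eef_rot: [-0.702, 0.702, -0.083, 0.082]
ft_force: [-0.8, -0.2, -0.4]
gripper_width: 0.0853
```

Emit:
{"op": "step_arm", "data": {"travel": [[-0.001,0.0002,0],[-0.002,0.0005,0],[-0.003,0.0007,0],[-0.004,0.001,0],[-0.005,0.0012,0]], "rot": [[0,0,0],[0,0,0],[0,0,0],[0,0,0],[0,0,0]], "hand": [-1,-1,-1,-1,-1]}}

```text
time: 22.65
eef_pos: [0.4982, 0.117, 0.043]
eef_rot: [0.702, -0.702, 0.082, -0.082]
ft_force: [-0.4, 0.1, -0.5]
gripper_width: 0.0851
```

```bash
python3 -c "
from plan import *
show()"
```

```text
t 22.65 own [-39.1  44.9] z 43.0 F own [-0.41  0.02] -0.46 w 85.1 q [0.01 0.69 1.86 0.   0.6  0.25]
```

Contact expected near −43; go on 3 mm at 0.6 mm/row, then finer.

Emit:
{"op": "step_arm", "data": {"travel": [[-0.0008,0.0002,0],[-0.0016,0.0004,0],[-0.0024,0.0006,0],[-0.0032,0.0008,0],[-0.004,0.001,0]], "rot": [[0,0,0],[0,0,0],[0,0,0],[0,0,0],[0,0,0]], "hand": [-1,-1,-1,-1,-1]}}

```text
time: 23.15
eef_pos: [0.495, 0.1177, 0.0428]
eef_rot: [0.702, -0.702, 0.082, -0.082]
ft_force: [0.1, 0.5, 0.6]
gripper_width: 0.0855
```

Emit:
{"op": "step_arm", "data": {"travel": [[-0.0004,0.0001,0],[-0.0008,0.0002,0],[-0.0012,0.0003,0],[-0.0012,0.0003,0]], "rot": [[0,0,0],[0,0,0],[0,0,0],[0,0,0]], "hand": [-1,-1,-1,-1]}}

```text
time: 23.55
eef_pos: [0.4944, 0.1179, 0.0429]
eef_rot: [0.702, -0.702, 0.082, -0.083]
ft_force: [0.3, -0.7, -0.0]
gripper_width: 0.0857
```

```bash
python3 -c "
from plan import *
show();cam('top');show()"
```

```text
t 23.55 own [-43.  45.] z 42.9 F own [ 0.46 -0.63] -0.0 w 85.7 q [ 0.01  0.69  1.87 -0.    0.59  0.25]
t 23.6 own [-43.  45.] z 42.9 F own [0.32 0.16] 0.14 w 85.4 q [ 0.01  0.69  1.87 -0.    0.59  0.25]
```

Emit:
{"op": "step_arm", "data": {"travel": [[-0.0005,0.0001,0],[-0.001,0.0002,0],[-0.0015,0.0004,0],[-0.0015,0.0004,0]], "rot": [[0,0,0],[0,0,0],[0,0,0],[0,0,0]], "hand": [-1,-1,-1,-1]}}

```text
time: 24.0
eef_pos: [0.4931, 0.1183, 0.0429]
eef_rot: [0.702, -0.702, 0.082, -0.082]
ft_force: [1.2, -0.2, 1.5]
gripper_width: 0.0855
```

```bash
python3 -c "
from plan import *
show();cam('top');show()"
```

```text
t 24.0 own [-44.4  45. ] z 42.9 F own [1.19 0.04] 1.5 w 85.5 q [0.01 0.69 1.87 0.   0.59 0.25]
t 24.05 own [-44.4  45. ] z 42.9 F own [1.66 0.89] 0.97 w 85.4 q [0.01 0.69 1.87 0.   0.59 0.25]
```

Emit:
{"op": "step_arm", "data": {"travel": [[-0.0004,0.0001,0],[-0.0008,0.0002,0],[-0.0012,0.0003,0],[-0.0012,0.0003,0]], "rot": [[0,0,0],[0,0,0],[0,0,0],[0,0,0]], "hand": [-1,-1,-1,-1]}}

```text
time: 24.45
eef_pos: [0.4924, 0.1185, 0.0429]
eef_rot: [0.702, -0.702, 0.082, -0.083]
ft_force: [2.0, -0.5, 0.6]
gripper_width: 0.0855
```

```bash
python3 -c "
from plan import *
show();cam('top');show();cam('top');show()"
```

```text
t 24.45 own [-45.  45.] z 42.9 F own [2.01 0.  ] 0.55 w 85.5 q [ 0.02  0.69  1.87 -0.    0.58  0.25]
t 24.5 own [-45.  45.] z 42.9 F own [ 2.11 -0.65] -0.21 w 85.0 q [ 0.02  0.69  1.87 -0.    0.58  0.25]
t 24.55 own [-45.1  45. ] z 42.9 F own [ 2.4  -0.55] -0.2 w 85.9 q [ 0.02  0.69  1.87 -0.    0.58  0.25]
```

```bash
cat > ends.py <<'E'
from plan import *
import sys
d=cam('top')
def R(fr,y0,y1):
    X=np.arange(8,-42,-.12);Y=np.arange(y1,y0,-.12)
    g=np.array([[*W(x,y),.070] for x in X for y in Y]); p=proj(d,g).astype(np.float32).reshape(len(X),len(Y),2)
    return cv2.remap(fr,p[...,0],p[...,1],cv2.INTER_LINEAR)
a=R(d['frame'],75,120);b=R(d['frame'],-120,-75);o=np.hstack([a,np.zeros((a.shape[0],6,3),np.uint8),b])
o=cv2.convertScaleAbs(o,alpha=1.5)
for x in (0,-10,-20,-30,-40):
    i=int((8-x)/.12); cv2.line(o,(0,i),(8,i),(0,0,255),1); cv2.line(o,(o.shape[1]-8,i),(o.shape[1],i),(0,0,255),1)
cv2.imwrite(sys.argv[1],o); show()
E
python3 ends.py pics/ends22.png
```

```text
t 24.6 own [-45.1  45. ] z 42.9 F own [3.12 0.12] 0.35 w 85.6 q [ 0.02  0.69  1.87 -0.    0.58  0.25]
```

View pics/ends22.png

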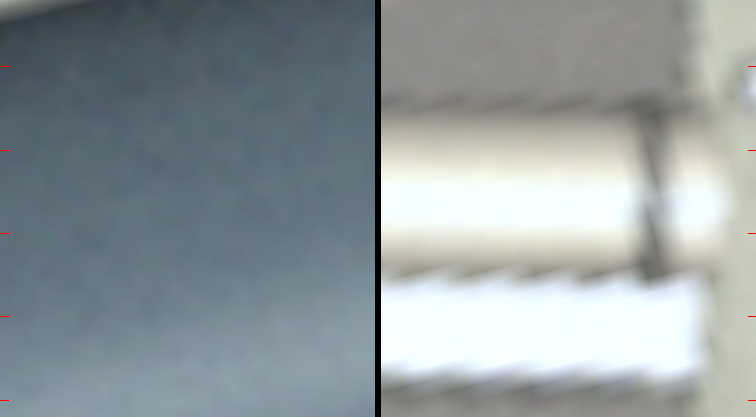

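```bash
python3 - <<'E'
from plan import *
d=cam('scene');f=d['frame'];cv2.imwrite('pics/sc22full.png',f)
o=cv2.imread('pics/scene0.png')
a=cv2.resize(f[160:200,305:350],None,fx=8,fy=8,interpolation=cv2.INTER_CUBIC);b=cv2.resize(o[160:200,305:350],None,fx=8,fy=8,interpolation=cv2.INTER_CUBIC)
cv2.imwrite('pics/s22cmp.png',np.hstack([a,b]))
show()
E
```

```text
t 24.65 own [-45.1  45. ] z 42.9 F own [ 3.61 -0.11] 1.17 w 85.5 q [ 0.02  0.69  1.87 -0.    0.58  0.25]
```

View pics/s22cmp.png

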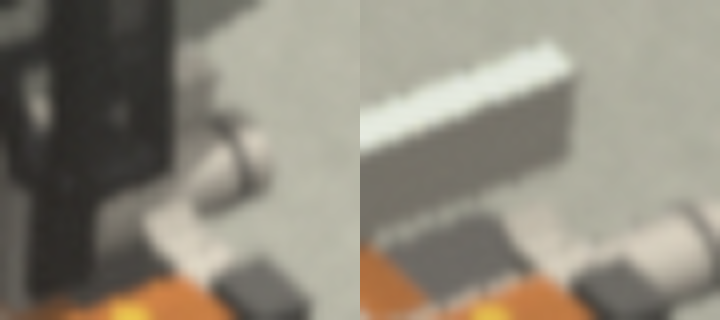

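Emit:
{"op": "step_arm", "data": {"travel": [[0.001,-0.0002,0],[0.002,-0.0005,0],[0.004,-0.001,0],[0.007,-0.0017,0],[0.01,-0.0024,0]], "rot": [[0,0,0],[0,0,0],[0,0,0],[0,0,0],[0,0,0]], "hand": [-1,-1,-1,-1,-1]}}

```text
time: 25.15
eef_pos: [0.4994, 0.1166, 0.0427]
eef_rot: [-0.702, 0.702, -0.083, 0.082]
ft_force: [0.0, 0.4, -0.4]
gripper_width: 0.0852
```

Emit:
{"op": "step_arm", "data": {"travel": [[0,0,0],[0,0,0.02],[0,0,0.06],[0,0,0.11],[0,0,0.14]], "rot": [[0,0,0],[0,0,0],[0,0,0],[0,0,0],[0,0,0]], "hand": [-1,-1,-1,-1,-1]}}

```text
time: 25.65
eef_pos: [0.5005, 0.1166, 0.1571]
eef_rot: [0.702, -0.702, 0.082, -0.083]
ft_force: [-0.5, 0.2, -1.4]
gripper_width: 0.0852
```

Emit:
{"op": "step_arm", "data": {"travel": [[0,0.06,0],[0,0.12,0],[0,0.18,0],[0,0.24,0],[0,0.26,0]], "rot": [[0,0,0],[0,0,0],[0,0,0],[0,0,0],[0,0,0]], "hand": [-1,-1,-1,-1,-1]}}

```text
time: 26.15
eef_pos: [0.4994, 0.3287, 0.1549]
eef_rot: [0.703, -0.702, 0.081, -0.081]
ft_force: [-0.0, -1.1, 0.2]
gripper_width: 0.0854
```

```bash
python3 ends.py pics/ends23.png; python3 fit.py c | grep _; python3 scn.py
```

```text
t 26.2 own [-87.1 251.6] z 154.8 F own [0.76 0.96] -0.36 w 85.6 q [0.4  0.59 1.57 0.   0.98 0.62]
fence_front x(+105) -24.78 x(0) -25.34 x(-105) -25.91 319 0.22
fence_front0 x(+105) -24.62 x(0) -25.17 x(-105) -25.71 318 0.19
fence_back x(+105) -36.02 x(0) -36.5 x(-105) -36.98 317 0.16
fence_back0 x(+105) -36.0 x(0) -36.49 x(-105) -36.98 314 0.16
bar_back x(+105) -5.3 x(0) -5.82 x(-105) -6.34 239 0.22
bar_front x(+105) -22.08 x(0) -22.5 x(-105) -22.92 251 0.3
_cam own [-73.53090328 -23.54319797] 1.0132884833123004
_face from front edge [-24.97, -25.62, -26.3] from back edge [-24.36, -24.85, -25.35]
_axis from back edge [-12.73, -14.55, -16.36] front [-9.62, -10.62, -11.62]
95 top edge err 0.8 meas sep 5.9 pred gap0,2 [5.34 6.15] gap 1.39
85 top edge err 1.0 meas sep 5.1 pred gap0,2 [5.36 6.18] gap -0.64
60 top edge err 0.9 meas sep 6.0 pred gap0,2 [5.45 6.26] gap 1.36
10 top edge err 1.2 meas sep 5.1 pred gap0,2 [5.59 6.41] gap -1.18
0 top edge err 0.5 meas sep 5.9 pred gap0,2 [5.62 6.44] gap 0.68
-10 top edge err 0.7 meas sep 5.9 pred gap0,2 [5.64 6.48] gap 0.62
-55 top edge err 1.2 meas sep 6.0 pred gap0,2 [5.76 6.64] gap 0.54
-60 top edge err 1.2 meas sep 6.0 pred gap0,2 [5.77 6.65] gap 0.52
-70 top edge err 1.3 meas sep 6.0 pred gap0,2 [5.81 6.69] gap 0.44
-80 top edge err 1.3 meas sep 5.2 pred gap0,2 [5.84 6.72] gap -1.46
-90 top edge err 0.5 meas sep 6.0 pred gap0,2 [5.88 6.76] gap 0.28
-100 top edge err 1.3 meas sep 5.2 pred gap0,2 [5.91 6.81] gap -1.58
```

View pics/ends23.png

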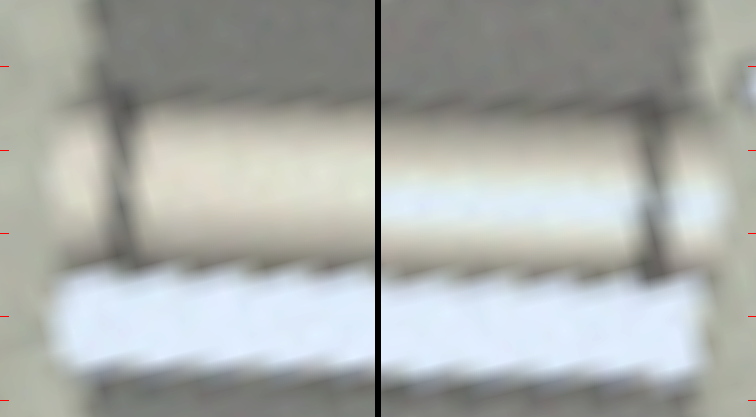

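View pics/rect_c.png

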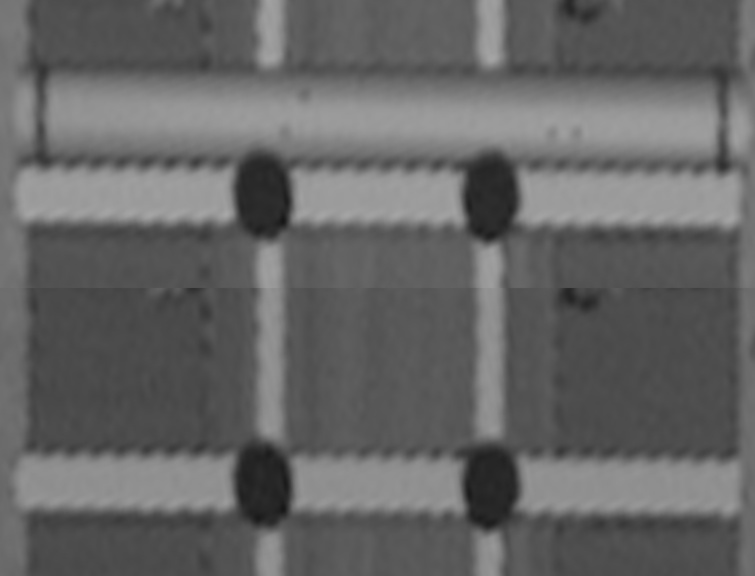

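```bash
python3 -c "
from plan import *
cam('top');show();go(-37,2,.155)"
```

```text
t 26.35 own [-86.  246.3] z 154.4 F own [-0.81 -0.72] 0.0 w 85.6 q [ 0.39  0.58  1.58 -0.    0.98  0.62]
travel [-0.0112 -0.3112  0.0007] turn [ 0.0009 -0.001  -0.0009] [1.5000e-03 1.4000e-03 1.9991e+00]
```

Emit:
{"op": "step_arm", "data": {"travel": [[-0.002,-0.06,0],[-0.004,-0.12,0],[-0.006,-0.18,0],[-0.009,-0.24,0],[-0.011,-0.3,0]], "rot": [[0,0,0],[0,0,0],[0,0,0],[0,0,0],[0,0,0]], "hand": [-1,-1,-1,-1,-1]}}

```text
time: 26.85
eef_pos: [0.4897, 0.081, 0.1549]
eef_rot: [-0.702, 0.702, -0.083, 0.083]
ft_force: [1.0, 0.4, 0.5]
gripper_width: 0.0855
```

Emit:
{"op": "step_arm", "data": {"travel": [[0,-0.01,0],[0,-0.01,0],[0,-0.01,-0.03],[0,-0.01,-0.07],[0,-0.01,-0.07]], "rot": [[0,0,0],[0,0,0],[0,0,0],[0,0,0],[0,0,0]], "hand": [-1,-1,-1,-1,-1]}}

```text
time: 27.35
eef_pos: [0.488, 0.0775, 0.0961]
eef_rot: [-0.702, 0.702, -0.085, 0.079]
ft_force: [-1.1, 0.9, 0.1]
gripper_width: 0.0852
```

```bash
python3 -c "
from plan import *
cam('top');show();go(-36,0,.043)"
```

```text
t 27.4 own [-38.6   4.4] z 97.6 F own [ 0.12 -0.05] 0.86 w 85.4 q [-0.07  0.57  1.87  0.    0.7   0.16]
travel [ 0.0019 -0.0061 -0.0683] turn [-0.0003 -0.0033 -0.001 ] [ 5.100e-03 -5.000e-04  1.999e+00]
```

Emit:
{"op": "step_arm", "data": {"travel": [[0.003,-0.005,0],[0.003,-0.005,-0.02],[0.003,-0.005,-0.04],[0.003,-0.005,-0.04],[0.003,-0.005,-0.04]], "rot": [[0,0,0],[0,0,0],[0,0,0],[0,0,0],[0,0,0]], "hand": [-1,-1,-1,-1,-1]}}

```text
time: 27.9
eef_pos: [0.4943, 0.0727, 0.0679]
eef_rot: [0.702, -0.702, 0.082, -0.083]
ft_force: [-0.6, 0.1, -0.4]
gripper_width: 0.085
```

```bash
python3 -c "
from plan import *
show();go(-36,0,.043)"
```

```text
t 27.9 own [-32.6   0.9] z 67.9 F own [-0.62 -0.05] -0.43 w 85.0 q [-0.08  0.63  1.88 -0.    0.63  0.15]
travel [-0.0044 -0.0002 -0.0312] turn [ 0.0001  0.0011 -0.0007] [-1.8000e-03  1.0000e-04  1.9993e+00]
```

Emit:
{"op": "step_arm", "data": {"travel": [[-0.003,0,0],[-0.004,0,-0.015],[-0.004,0,-0.031],[-0.004,0,-0.031],[-0.004,0,-0.031]], "rot": [[0,0,0],[0,0,0],[0,0,0],[0,0,0],[0,0,0]], "hand": [-1,-1,-1,-1,-1]}}

```text
time: 28.4
eef_pos: [0.4898, 0.0726, 0.0413]
eef_rot: [-0.702, 0.702, -0.083, 0.082]
ft_force: [-0.6, -1.0, 0.2]
gripper_width: 0.0852
```

Emit:
{"op": "step_arm", "data": {"travel": [[-0.0015,0.0004,0],[-0.003,0.0007,0],[-0.0045,0.0011,0],[-0.006,0.0014,0],[-0.0075,0.0018,0]], "rot": [[0,0,0],[0,0,0],[0,0,0],[0,0,0],[0,0,0]], "hand": [-1,-1,-1,-1,-1]}}

```text
time: 28.9
eef_pos: [0.4843, 0.0741, 0.0422]
eef_rot: [0.702, -0.702, 0.082, -0.082]
ft_force: [-0.5, -0.5, -0.6]
gripper_width: 0.0855
```

```bash
python3 -c "
from plan import *
show();cam('top');show()"
```

```text
t 28.9 own [-42.7  -0. ] z 42.2 F own [-0.35 -0.56] -0.64 w 85.5 q [-0.08  0.68  1.91 -0.    0.55  0.16]
t 28.95 own [-43.1  -0.1] z 42.2 F own [-1.3  -1.29] 0.56 w 85.5 q [-0.08  0.68  1.91  0.    0.55  0.16]
```

Now feel in 0.4 mm commands, watching position against force.

Emit:
{"op": "step_arm", "data": {"travel": [[-0.0005,0.0001,0],[-0.001,0.0002,0],[-0.001,0.0002,0]], "rot": [[0,0,0],[0,0,0],[0,0,0]], "hand": [-1,-1,-1]}}

```text
time: 29.25
eef_pos: [0.4835, 0.0742, 0.042]
eef_rot: [0.702, -0.702, 0.082, -0.082]
ft_force: [0.1, 0.3, 0.1]
gripper_width: 0.0858
```

```bash
python3 -c "
from plan import *
show();cam('top');show()"
```

```text
t 29.25 own [-43.4  -0.1] z 42.0 F own [0.05 0.27] 0.06 w 85.8 q [-0.08  0.68  1.91  0.    0.55  0.16]
t 29.3 own [-43.4  -0.1] z 42.0 F own [-0.01  0.57] 0.49 w 85.4 q [-0.08  0.68  1.91  0.    0.55  0.16]
```

Emit:
{"op": "step_arm", "data": {"travel": [[-0.0005,0.0001,0],[-0.001,0.0002,0],[-0.001,0.0002,0]], "rot": [[0,0,0],[0,0,0],[0,0,0]], "hand": [-1,-1,-1]}}

```text
time: 29.6
eef_pos: [0.4826, 0.0744, 0.042]
eef_rot: [0.702, -0.702, 0.082, -0.082]
ft_force: [0.3, 0.0, -0.3]
gripper_width: 0.0855
```

```bash
python3 -c "
from plan import *
show();cam('top');show()"
```

```text
t 29.6 own [-44.4  -0.1] z 42.0 F own [0.25 0.11] -0.3 w 85.5 q [-0.08  0.68  1.92  0.    0.55  0.16]
t 29.65 own [-44.3  -0.1] z 42.0 F own [0.06 0.07] -0.02 w 85.7 q [-0.08  0.68  1.92  0.    0.55  0.16]
```

Emit:
{"op": "step_arm", "data": {"travel": [[-0.0005,0.0001,0],[-0.001,0.0002,0],[-0.001,0.0002,0]], "rot": [[0,0,0],[0,0,0],[0,0,0]], "hand": [-1,-1,-1]}}

```text
time: 29.95
eef_pos: [0.4819, 0.0745, 0.0421]
eef_rot: [0.702, -0.702, 0.082, -0.082]
ft_force: [0.7, 0.1, -1.0]
gripper_width: 0.0855
```

```bash
python3 -c "
from plan import *
show();cam('top');show()"
```

```text
t 29.95 own [-45.1  -0.1] z 42.1 F own [0.7  0.27] -0.95 w 85.5 q [-0.08  0.68  1.92  0.    0.55  0.16]
t 30.0 own [-45.1  -0.2] z 42.0 F own [0.58 0.73] -0.02 w 85.3 q [-0.08  0.68  1.92  0.    0.55  0.16]
```

Emit:
{"op": "step_arm", "data": {"travel": [[-0.0005,0.0001,0],[-0.001,0.0002,0],[-0.001,0.0002,0]], "rot": [[0,0,0],[0,0,0],[0,0,0]], "hand": [-1,-1,-1]}}

```text
time: 30.3
eef_pos: [0.4818, 0.0746, 0.0421]
eef_rot: [0.702, -0.702, 0.082, -0.083]
ft_force: [1.9, 0.1, -0.9]
gripper_width: 0.0852
```

```bash
python3 -c "
from plan import *
show();cam('top');show()"
```

```text
t 30.3 own [-45.2  -0.1] z 42.1 F own [1.86 0.5 ] -0.89 w 85.2 q [-0.08  0.68  1.92 -0.    0.55  0.16]
t 30.35 own [-45.3  -0.1] z 42.1 F own [2.41 0.19] -1.08 w 85.2 q [-0.08  0.68  1.92 -0.    0.55  0.16]
```

Emit:
{"op": "step_arm", "data": {"travel": [[-0.0005,0.0001,0],[-0.001,0.0002,0],[-0.001,0.0002,0]], "rot": [[0,0,0],[0,0,0],[0,0,0]], "hand": [-1,-1,-1]}}

```text
time: 30.65
eef_pos: [0.4817, 0.0746, 0.0422]
eef_rot: [0.702, -0.702, 0.081, -0.083]
ft_force: [5.1, -1.5, -0.6]
gripper_width: 0.0856
```

```bash
python3 -c "
from plan import *
show();cam('top');show()"
```

```text
t 30.65 own [-45.3  -0.1] z 42.2 F own [ 5.32 -0.29] -0.6 w 85.6 q [-0.08  0.68  1.92 -0.    0.54  0.16]
t 30.7 own [-45.3  -0.1] z 42.2 F own [ 4.7  -0.67] -0.68 w 85.3 q [-0.08  0.68  1.92 -0.    0.54  0.16]
```

Emit:
{"op": "step_arm", "data": {"travel": [[0.001,-0.0002,0],[0.002,-0.0005,0],[0.003,-0.0007,0],[0.005,-0.0012,0],[0.009,-0.0022,0]], "rot": [[0,0,0],[0,0,0],[0,0,0],[0,0,0],[0,0,0]], "hand": [-1,-1,-1,-1,-1]}}

```text
time: 31.2
eef_pos: [0.4857, 0.0734, 0.0418]
eef_rot: [-0.702, 0.702, -0.084, 0.081]
ft_force: [0.1, -1.2, -0.3]
gripper_width: 0.0853
```

Emit:
{"op": "step_arm", "data": {"travel": [[0.003,-0.0007,0],[0.003,-0.0007,0.02],[0.003,-0.0007,0.06],[0.003,-0.0007,0.11],[0.003,-0.0007,0.14]], "rot": [[0,0,0],[0,0,0],[0,0,0],[0,0,0],[0,0,0]], "hand": [-1,-1,-1,-1,-1]}}

```text
time: 31.7
eef_pos: [0.4903, 0.0725, 0.1562]
eef_rot: [0.702, -0.702, 0.082, -0.083]
ft_force: [-0.2, -0.2, -0.9]
gripper_width: 0.0857
```

Emit:
{"op": "step_arm", "data": {"travel": [[0,0.06,0.01],[0,0.12,0.02],[0,0.18,0.03],[0,0.24,0.03],[0,0.3,0.03]], "rot": [[0,0,0],[0,0,0],[0,0,0],[0,0,0],[0,0,0]], "hand": [-1,-1,-1,-1,-1]}}

```text
time: 32.2
eef_pos: [0.4894, 0.3143, 0.1784]
eef_rot: [-0.702, 0.702, -0.082, 0.082]
ft_force: [1.9, -0.4, 0.4]
gripper_width: 0.0854
```

Emit:
{"op": "step_arm", "data": {"travel": [[0,0,0],[0,0,0],[0,0,0]], "rot": [[0,0,0],[0,0,0],[0,0,0]], "hand": [-1,-1,-1]}}

```text
time: 32.5
eef_pos: [0.4893, 0.3114, 0.1776]
eef_rot: [-0.702, 0.703, -0.083, 0.082]
ft_force: [0.0, -0.1, -0.1]
gripper_width: 0.085
```

```bash
python3 ends.py pics/ends24.png; python3 fit.py d | grep -E "^(fence|bar)_"; python3 -c "
from h import *
cv2.imwrite('pics/tf.png',cam('top')['frame']);cv2.imwrite('pics/sf.png',cam('scene')['frame'])"
```

```text
t 32.55 own [-92.5 231.7] z 177.7 F own [-0.19 -0.68] -0.16 w 85.5 q [ 0.37  0.53  1.6  -0.    1.01  0.61]
fence_front x(+105) -24.78 x(0) -25.34 x(-105) -25.9 319 0.22
fence_front0 x(+105) -24.62 x(0) -25.17 x(-105) -25.71 318 0.19
fence_back x(+105) -36.01 x(0) -36.49 x(-105) -36.98 317 0.17
fence_back0 x(+105) -36.0 x(0) -36.49 x(-105) -36.98 314 0.16
bar_back x(+105) -5.25 x(0) -5.81 x(-105) -6.36 246 0.21
bar_front x(+105) -22.01 x(0) -22.48 x(-105) -22.95 274 0.35
```

View pics/ends24.png

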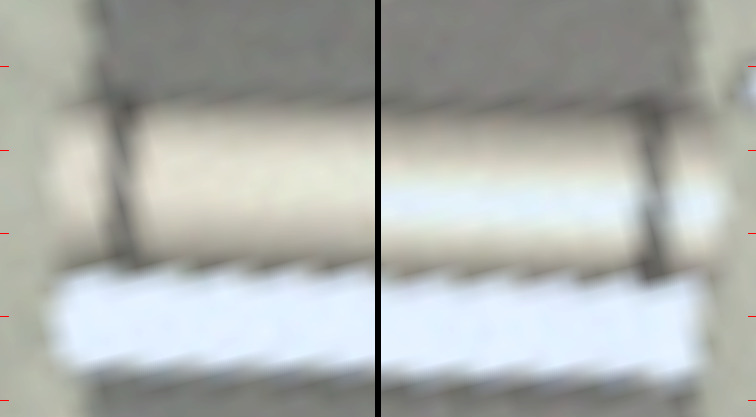

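View pics/tf.png

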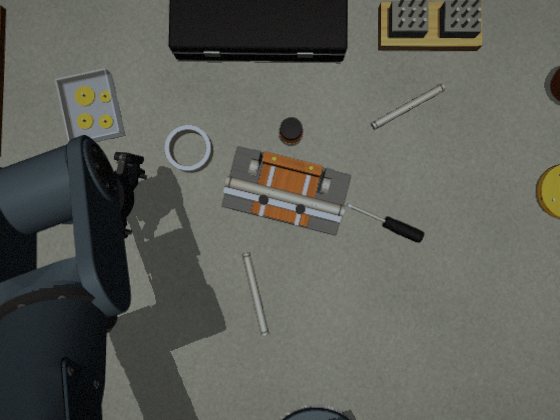

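View pics/sf.png

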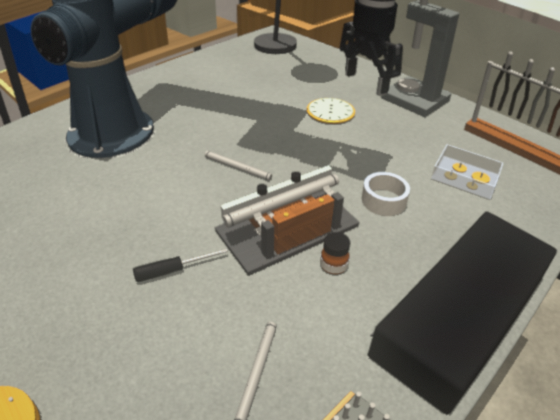

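```bash
python3 -c "
from cell import job
print(job.finish_job())"
```

```text
the job is handed in; nothing more can be done
None
```

The bar is out of both clips and lies on the bed against the fence. I handed the job in at about 33 s. No verdict is reported, so this rests on my own checks.

**What I did:** I gripped each overhanging end in turn and pulled it forward until it snapped, the right end first. Then I lifted off and rolled the bar to the fence with one finger behind it, feeling for contact by force.

**What went wrong on the way:** The first push, at the middle, stalled at about 3–5 N. The top view then showed the left end still about 1.5 mm off the fence. I mended it with a push at own y = 45 mm, then a second push at the middle. That last push stopped hard, about 0.2 mm further for the last 1.6 mm commanded, and reached about 5 N, below the fence's 8 N.

**Last checks, with the arm clear:**
- **Bar and fence:** they run parallel to within about 0.15 mm over 210 mm.
- **Fence:** its back edge is where it was in the first picture, to about 0.01 mm. Its front edge reads 0.2 mm different, which I put down to the bar lying against it.
- **Bystanders:** the jar, paper ring and screwdriver look unmoved by eye; I did not measure them.
- **Disagreement:** the bar's absolute position from the images disagrees with contact by about 2 mm. It would put the bar inside the fence, so I take it as calibration error. That it touches along its whole length rests on the hard stop and the parallelism.

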